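# Load the baking tools into the hygiene cabinet

### The arm

A 6-joint arm with a two-finger parallel gripper is mounted at the origin on the work surface. World frame = base frame: x ahead of the robot, y to its left, z up, the work surface at z = 0. Lengths are in mm, angles in degrees, forces in N, time in s.
With the tool pointing down it reaches from about 300 to 850 mm from the base axis. Payload 4.2 kg.
Tool frame: the origin (TCP) lies on the centre line of the jaws, within the pads' length; the fingertips stand 14 mm ahead of it and the grasp point (between the pads) lies 5 mm behind it; z points along the fingers, y is the direction in which the jaws open and shut (so a half turn about z gives the same grasp; the last joint's range is limited). The gripper opens to 91 mm and grips with 3 to 60 N. Pads are 32 mm wide; open, the fingers measure 118 mm over their backs; the gripper's body (76 mm by 178 mm) begins 60 mm behind the grasp point.
Start: joints at [-78.151, 18.312, 89.639, -0, 72.044, -1.146], TCP at [129.297, -560.289, 227.976] pointing down, gripper open.
Joint ranges: [-177.97, 177.97], [-48.28, 115.42], [12.27, 149.76], [-77.06, 257.06], [2.81, 150.46], [-146.56, 146.56]. Speed limits (degrees/s): [147.25, 147.25, 180, 180, 180, 180].

### API

Orientations are given as [roll, pitch, yaw] about the fixed x, y, z axes, in that order (R = Rz(yaw) Ry(pitch) Rx(roll)).
In Python, from workcell import env gives the robot as it stands.
- The arm moves only by the tool play_rows, never from a script. Its argument "increments" is a list of rows, each a list of 5 numbers: the shift along the world's x, y, z in mm, then the turn about the world's z in degrees, then the closure, from 0 (fully open) to 1 (shut). In form: [[x, y, z, yaw, fingers], ...]. A call has 1 to 20 rows; each row shifts and turns the commanded pose from where the row before left it; what a row does not reach is not made up. A row lasts 1/8 s, in which the tool goes at most 62.5 mm and 10.7 degrees, less where a joint would pass 70% of its speed; a pose out of reach is approached as far as the arm can. A call is refused whole if a number of a shift passes 62.5 or a number of a turn 10.7, either way. A call with a gripper value outside its range is refused whole. The fingers move at their own pace and stop on an object; "newtons" is the grip in N (left out, the last holds). Time passes only in rows, so rows that do not move let the fingers close. It gives the time, the measured TCP pose, the force and the opening at its end, in the units of the state.
- env.state(): the state, without advancing time (a new reading comes with each control period).
- env.grab_frame(name): name is "scene" or "top" or "wrist"; returns the picture (384x512x3 uint8, red, green, blue); there is no depth.
- env.calibration(name): a dict with "fx", "fy", "cx", "cy" (pixels), "R" (3x3) and "t" (3): a world point X has camera coordinates R X + t; the wrist camera has in their place "hand_eye" (4x4, takes a point from camera to tool coordinates, whose origin is the TCP and whose axes are the flange's). Camera axes: x right, y down, z forward; pixel columns grow to the right and rows downward; lengths in mm; the calibration is good to about 2 mm. A picture is of the moment at which its call begins: read the wrist's pose just before it. calibration takes no time and is no camera call.
- env.job_done(): hands the job in, once; it reports no verdict.
The state is a dict: "time_s": time; "qpos": joint angles; "qvel": joint speeds; "effort": joint torques, N m; "ee_pos": TCP position; "ee_rot": TCP orientation; "force": force on the tool from outside, world axes, zero at the start; "torque": the same for the moment, N m; "gripper_width": finger opening in mm.
Only numpy, scipy, OpenCV 4.12 (cv2) and the standard library are available. Lean on these libraries where they do the work, as an engineer would, in place of code of your own. Each camera call takes 0.05 s, during which the arm holds its last target.

### The job

Put the baking tools away for sterilising: press the cabinet's top door in so that its catch lets it swing open, and lay every tool that is out on the table fully down into its own cut-out in the tray inside. Then push the door down until the catch holds it shut and, last, press the green start button. Leave the bowl, cup, tub and cake mould where they are.

Things in the scene. Friction and masses are not known exactly. Their poses are not given: they have to be found in the camera images.
- scraper_grip (a point): dough scraper: blue handle, bright steel blade; 165 mm long, 110 g, on the table at the start; may be absent. Handle: bar 117 mm long, 22 mm wide, 24 mm high; head: flat, 48 mm long, 41 mm wide, 6 mm thick, level with the handle's underside. Point: on the handle at mid-width and mid-height (12 mm up), near the centre of mass, 57.5 mm from the handle's free end; x from handle to head, z up.
- spatula_grip (a point): silicone spatula: white handle, orange head; 165 mm long, 110 g, on the table at the start; may be absent. Handle: bar 105 mm long, 22 mm wide, 24 mm high; head: flat, 60 mm long, 38 mm wide, 8 mm thick, level with the handle's underside. Point: on the handle at mid-width and mid-height (12 mm up), near the centre of mass, 57.5 mm from the handle's free end; x from handle to head, z up.
- brush_grip (a point): pastry brush: light wooden handle, steel ferrule, cream bristle block; 165 mm long, 110 g, on the table at the start; may be absent. Handle: bar 92 mm long, 22 mm wide, 24 mm high; head: flat, 73 mm long, 35 mm wide, 12 mm thick, level with the handle's underside. Point: on the handle at mid-width and mid-height (12 mm up), near the centre of mass, 57.5 mm from the handle's free end; x from handle to head, z up.
- palette_grip (a point): palette knife: black handle, narrow bright steel blade; 165 mm long, 110 g, on the table at the start; may be absent. Handle: bar 79 mm long, 22 mm wide, 24 mm high; head: flat, 86 mm long, 32 mm wide, 5 mm thick, level with the handle's underside. Point: on the handle at mid-width and mid-height (12 mm up), near the centre of mass, 57.5 mm from the handle's free end; x from handle to head, z up.
- scraper_place (a point): Where scraper_grip lies when the scraper is fully seated in its cut-out; x from handle to head (handles towards the door's free edge), z up. Play 3 mm sideways, 4 mm lengthwise; no other tool or way round fits. Mint floor 12 mm below this point, 12 mm deep in the dark tray: a seated handle stands 12 mm proud. Four cut-outs side by side, 56 mm apart, order varies; cabinet walls 23 mm above tray.
- spatula_place (a point): Where spatula_grip lies when the spatula is fully seated in its cut-out; x from handle to head (handles towards the door's free edge), z up. Play 3 mm sideways, 4 mm lengthwise; no other tool or way round fits. Mint floor 12 mm below this point, 12 mm deep in the dark tray: a seated handle stands 12 mm proud. Four cut-outs side by side, 56 mm apart, order varies; cabinet walls 23 mm above tray.
- brush_place (a point): Where brush_grip lies when the brush is fully seated in its cut-out; x from handle to head (handles towards the door's free edge), z up. Play 3 mm sideways, 4 mm lengthwise; no other tool or way round fits. Mint floor 12 mm below this point, 12 mm deep in the dark tray: a seated handle stands 12 mm proud. Four cut-outs side by side, 56 mm apart, order varies; cabinet walls 23 mm above tray.
- palette_place (a point): Where palette_grip lies when the palette is fully seated in its cut-out; x from handle to head (handles towards the door's free edge), z up. Play 3 mm sideways, 4 mm lengthwise; no other tool or way round fits. Mint floor 12 mm below this point, 12 mm deep in the dark tray: a seated handle stands 12 mm proud. Four cut-outs side by side, 56 mm apart, order varies; cabinet walls 23 mm above tray.
- door (a joint): Angle (rad) of the cabinet's flat top door (270 x 236 x 8 mm, white, amber window). 0: shut on its catch. Pressed at the free edge (4 N) it sinks 11 mm to a stop at -0.05; let go from there, it is freed and a spring swings it up in 2 to 5 s to 1.75, where it stays. Pushed down again (2 to 6 N) to the stop and let go, it catches at 0; let go earlier, it reopens. Every full press toggles the catch.
- door_pad (a point): Centre of the round blue mark (28 mm) on the door's outer face, 20 mm from the middle of its free edge: where to press. It moves with the door; z points out of the outer face, y from the free edge to the hinge.
- door_hinge (a point): Middle of the door's hinge line, fixed to the cabinet, 54 mm above the table, level with the shut door's underside. x runs along the hinge, z is up; the shut door reaches 236 mm from here along -y, the open one stands here up to 0.29 m above the table, leaning 0.18 rad outwards (+y). The cabinet: low white box, 264 (x) by 234 mm (y), walls 43 mm high, fixed.
- start (a joint): Travel (m) of the green start button: 0 out, 0.006 fully pressed (5 N); springs back.
- start_top (a point): Top centre of the green start button (28 mm across, in a black collar), on the grey strip at the side of the cabinet that faces the robot; pressed straight down.
- bowl: Steel mixing bowl, 160 mm across, 75 mm high; bystander, not to be disturbed. Origin: centre of its underside.
- cup: Small white plastic cup, 60 mm across, 50 mm high; bystander, not to be disturbed. Origin: centre of its underside.
- tub: Cream plastic tub, 70 by 100 by 50 mm; bystander, not to be disturbed. Origin: centre of its underside.
- mould: Filled brown cake mould, 124 mm across, 55 mm high (80 mm with its tube); bystander, not to be disturbed. Origin: centre of its underside.
Things that resemble listed ones, but are neither listed nor needed, are in the scene too. Leave any purple look-alike of the part that bears scraper_grip alone. Leave any pink look-alike of the part that bears brush_grip alone.

How it is judged:
By the outcome, as a careful person would: the job done as asked, in the order asked, and still so for the second after the job is handed in, with the robot touching nothing.
Of scraper, spatula, brush, palette only 3 to 4 are there at a start; the rules pass over those that are not, and their reading is None.
At some moment in a run one of scraper, spatula, brush, palette may be knocked a few centimetres aside while the robot is not near it.
Once in a run the grip may slacken for a moment while it holds something.
It also fails if it takes over 210 s, if anything falls off the work surface, if the arm or the gripper's body presses on something with over 40 N, if the wrist force passes 120 N, or if a joint passes its speed limit or range.

## Working session

There is one attempt and no reset: what is moved stays moved. The work goes in short steps, Python scripts to look and compute and a tool call to move; the robot and the scene stay as the last step left them, time stands still between calls to the robot, and variables do not carry over. Pictures are saved under pics/ and viewed, and the job is handed in when it is done.

Besides the shell and the picture viewer there is one more tool, called after "Call:" as a command line: name --pt "numbers of a row" for each row, then --argument value for the rest. play_rows: Moves the arm, as the interface text tells. Its arguments: {"type":"object","properties":{"increments":{"type":"array"},"newtons":{"type":"number"}},"required":["increments"]}

```bash
mkdir -p pics; ls
cat > h.py <<'E'
import numpy as np, cv2, json
from workcell import env
from scipy.spatial.transform import Rotation as Ro
def save(n,img,s=1):
    o=cv2.cvtColor(img,cv2.COLOR_RGB2BGR)
    if s!=1:o=cv2.resize(o,None,fx=s,fy=s,interpolation=cv2.INTER_CUBIC)
    cv2.imwrite('pics/'+n+'.png',o)
def cam(name,st=None):
    c=env.calibration(name)
    if 'R' in c: return c,np.array(c['R']),np.array(c['t'])
    H=np.array(c['hand_eye']); st=st or env.state()
    T=np.eye(4);T[:3,:3]=Ro.from_euler('xyz',st['ee_rot'],degrees=True).as_matrix();T[:3,3]=st['ee_pos']
    W=np.linalg.inv(T@H); return c,W[:3,:3],W[:3,3]
def ray(cm,u,v):
    c,R,t=cm; d=R.T@np.array([(u-c['cx'])/c['fx'],(v-c['cy'])/c['fy'],1]); return -R.T@t,d
def onz(cm,u,v,z):
    o,d=ray(cm,u,v); return o+d*(z-o[2])/d[2]
def proj(cm,X):
    c,R,t=cm; p=R@np.array(X)+t; return c['fx']*p[0]/p[2]+c['cx'],c['fy']*p[1]/p[2]+c['cy']
def tri(l):
    A=np.zeros((3,3));b=np.zeros(3)
    for cm,u,v in l:
        o,d=ray(cm,u,v);d=d/np.linalg.norm(d);P=np.eye(3)-np.outer(d,d);A+=P;b+=P@o
    x=np.linalg.solve(A,b); return x
E
python3 - <<'E'
from h import *
s=env.state();print(s)
print(env.calibration('wrist'))
for n in('scene','top','wrist'):
    save(n+'0',env.grab_frame(n),1.5)
E
```

```text
pics
{'time_s': 0.0, 'qpos': array([-7.81504582e+01,  1.83522047e+01,  8.97078509e+01, -3.20516423e-03,
        7.20436979e+01, -1.14615910e+00]), 'qvel': array([-0.07628098, -0.09524571, -0.06345318,  0.06214582,  0.08195254,
        0.05963743]), 'effort': array([ 9.79617471e-04, -4.12456262e+01, -2.31968611e+01,  7.29539269e-02,
        4.57691553e-02, -1.24837643e-04]), 'ee_pos': array([ 129.18541725, -559.79493944,  227.10482451]), 'ee_rot': array([-1.79896206e+02,  9.71269467e-04,  1.29966927e+01]), 'force': array([-0.00939924, -0.98858745, -0.22602393]), 'torque': array([0.00787909, 0.02117282, 0.02364696]), 'gripper_width': 91.23188617877071}
{'fx': 306.15997563375043, 'fy': 306.15997563375043, 'cx': 253.52509801131902, 'cy': 193.34636477233042, 'hand_eye': array([[ 7.75367080e-04, -9.60778147e-01, -2.77317059e-01,
         7.87863167e+01],
       [ 9.99999664e-01,  6.70956462e-04,  4.71397301e-04,
         1.17300040e-01],
       [-2.66840552e-04, -2.77317332e-01,  9.60778344e-01,
        -1.58087675e+02],
       [ 0.00000000e+00,  0.00000000e+00,  0.00000000e+00,
         1.00000000e+00]])}
```

View pics/scene0.png

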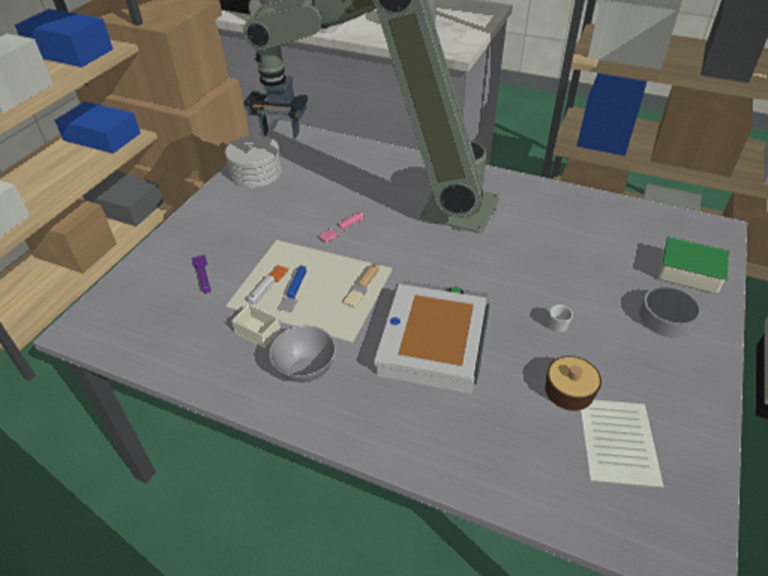

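View pics/top0.png

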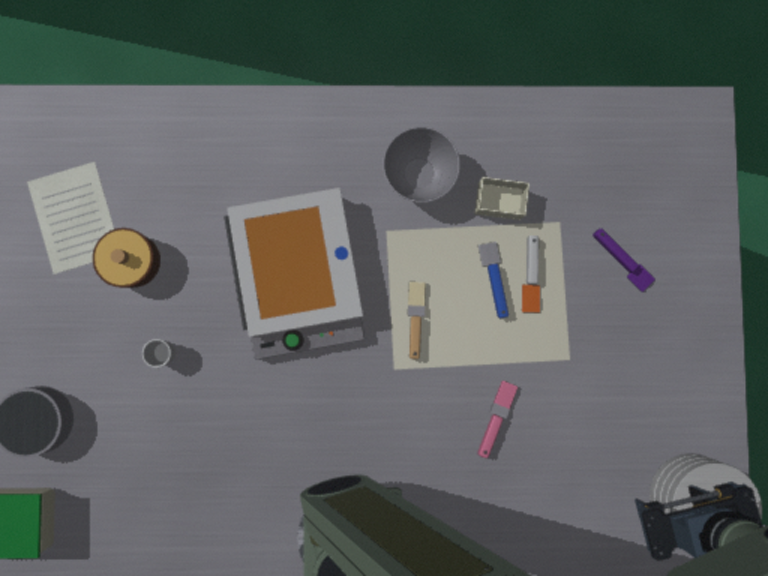

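View pics/wrist0.png

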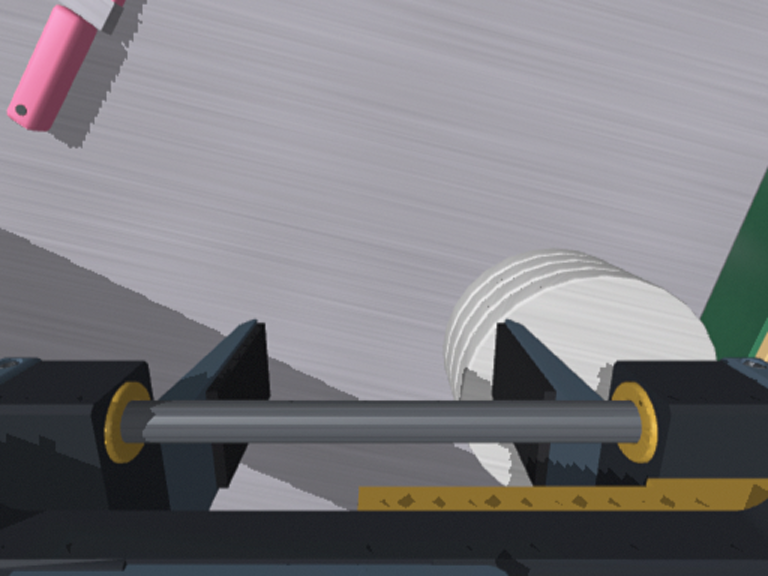

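The scene picture shows three tools on the mat: spatula (scene 262,287), scraper (295,287) and brush (362,285). The top picture shows them at 532,272, 495,280 and 417,320. There is no black palette knife. The purple scraper (top 625,260) and the pink brush (497,420) are look-alikes to leave alone. The door pad is at top 341,253 and the green button at 292,341.

```bash
cat >> h.py <<'E'
def mask(img,lo,hi):
    return cv2.inRange(cv2.cvtColor(img,cv2.COLOR_RGB2HSV),np.array(lo),np.array(hi))
def blobs(m,amin=15):
    n,l,s,c=cv2.connectedComponentsWithStats(m)
    return [(s[i,4],c[i].round(1),s[i,:4]) for i in range(1,n) if s[i,4]>=amin]
COL=dict(blue=((105,120,50),(125,255,255)),orange=((3,150,110),(14,255,255)),green=((60,120,50),(85,255,200)),wood=((10,70,120),(22,170,255)))
E
python3 - <<'E'
from h import *
t=env.grab_frame('top');s=env.grab_frame('scene')
ct=cam('top');cs=cam('scene')
for k,(lo,hi) in COL.items():
    for n,im in(('top',t),('scene',s)):
        print(k,n,[(int(a),c.tolist(),b.tolist()) for a,c,b in blobs(mask(im,lo,hi))])
save('topmat',t[130:250,240:400],4.8); save('topcab',t[110:250,140:260],4)
save('scenemat',s[150:260,140:340],4)
for u,v in((341,253),(292,341)): print(onz(ct,u/1.5,v/1.5,55))
# wrist yaw check/cam centers
print(-ct[1].T@ct[2],-cs[1].T@cs[2],ct[0]['fx'],cs[0]['fx'])
E
```

```text
blue top [(53, [227.3, 168.4], [224, 165, 8, 8]), (228, [331.5, 193.2], [326, 176, 13, 36])]
blue scene [(1617, [44.6, 24.0], [10, 7, 65, 37]), (1696, [407.0, 75.6], [385, 49, 46, 55]), (1278, [65.2, 84.2], [37, 68, 56, 34]), (112, [197.3, 187.4], [192, 178, 12, 21]), (22, [262.8, 213.6], [260, 212, 7, 4])]
orange top [(23, [205.7, 147.1], [202, 143, 7, 9]), (15, [181.7, 160.6], [178, 157, 7, 8]), (204, [353.6, 198.8], [348, 190, 12, 18])]
orange scene [(64, [185.4, 181.5], [180, 177, 12, 11]), (26, [294.2, 209.2], [289, 205, 13, 8]), (16, [303.9, 218.9], [301, 215, 8, 8]), (25, [282.8, 231.7], [276, 229, 16, 9])]
green top [(14163, [316.8, 38.4], [0, 0, 512, 256]), (15, [267.9, 29.3], [265, 26, 6, 8]), (57, [194.4, 226.5], [191, 223, 8, 8]), (45, [507.2, 258.4], [502, 252, 10, 12]), (81, [505.9, 272.4], [500, 263, 12, 20]), (26, [509.1, 286.0], [505, 281, 7, 10]), (24, [506.8, 296.3], [503, 292, 8, 12]), (24, [508.2, 306.5], [505, 303, 7, 9]), (1122, [12.9, 350.3], [0, 330, 27, 42])]
green scene [(759, [464.1, 171.8], [442, 159, 44, 27]), (15, [303.9, 192.9], [301, 192, 7, 3])]
wood
[... 221 characters left out ...]
7]), (1233, [43.9, 54.6], [0, 26, 93, 63]), (139, [388.6, 41.5], [381, 36, 18, 11]), (21, [506.2, 50.0], [502, 49, 9, 4]), (26, [382.8, 75.9], [378, 73, 11, 6]), (2934, [41.3, 120.1], [0, 85, 105, 87]), (28, [94.8, 111.2], [90, 109, 10, 5]), (32, [130.4, 121.2], [123, 119, 13, 6]), (4087, [43.7, 179.5], [0, 134, 111, 99]), (28, [186.3, 180.6], [180, 176, 13, 12]), (93, [245.3, 183.5], [239, 176, 13, 15]), (1707, [290.9, 219.8], [265, 197, 51, 47]), (657, [382.9, 251.0], [366, 238, 34, 27])]
[593.4276706  20.6945603  55.       ]
[412.01851937 120.95536027  55.        ]
[ 431.00832734  -40.29833886 1265.39079648] [1575.98005197  433.75120167 1223.59900238] 391.61691596591766 413.96029010327845
```

View pics/topmat.png

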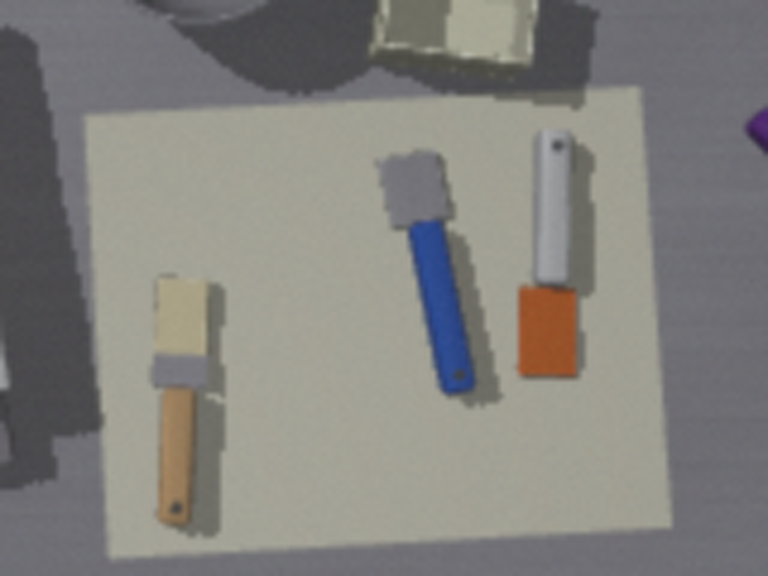

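View pics/topcab.png

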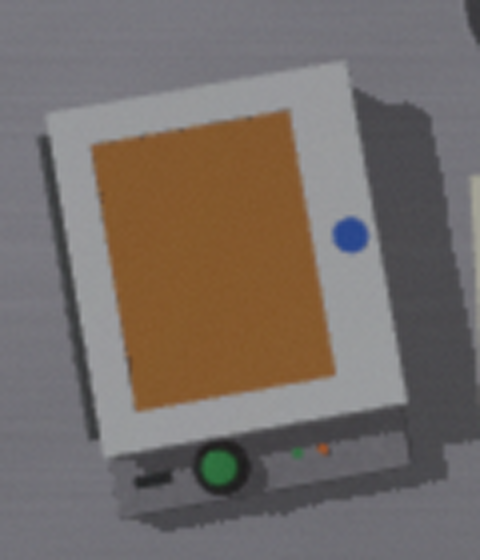

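The scraper (blue handle, grey blade) is at crop 430,270. The spatula (white handle, orange head) is at 550,250, and the brush (wood handle, cream head) is at 180,400. The door pad is at cabinet crop 350,235 and the green button at 219,467. Next I triangulate the pad, button and door corners.

Run:
```python
from h import *
t=env.grab_frame('top');s=env.grab_frame('scene')
ct=cam('top');cs=cam('scene')
save('scenecab',s[180:265,240:335],6)
print('pad',tri([(ct,227.3,168.4),(cs,262.8,213.6)]), 'btn',tri([(ct,194.4,226.5),(cs,303.9,192.9)]))
print('blue', [onz(ct,227.3,168.4,62)])
q=[(48,115),(347,62),(406,402),(106,457)]
P=[onz(ct,u/4+139.7,v/4+109.7,62) for u,v in q]
for p in P: print(p.round(1))
fe=P[1]-P[2]; print('yaw',np.degrees(np.arctan2(fe[1],fe[0])),np.linalg.norm(fe)); he=P[0]-P[3]; print(np.degrees(np.arctan2(he[1],he[0])),np.linalg.norm(he),np.linalg.norm(P[0]-P[1]))
```

```text
pad [593.48844579  19.55938014  63.27072595] btn [414.39308043 122.76476229  49.82027207]
blue [array([593.31738659,  20.44515437,  62.        ])]
[686.8 254.2  62. ]
[728.5  23.2  62. ]
[464.1 -22.3  62. ]
[422.8 206.9  62. ]
yaw 9.750644892119928 268.2917115942487
10.153334854565049 268.2845312595252 234.71629216833298
```

View pics/scenecab.png

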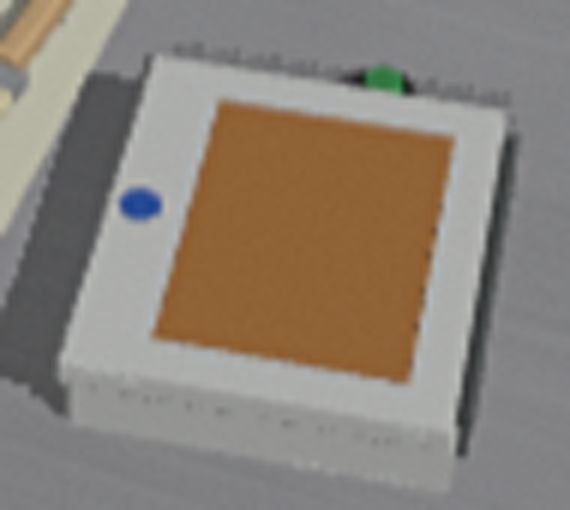

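Call:
play_rows --pt "33 41 0 6 1" --pt "33 41 0 6 1" --pt "33 41 0 6 1" --pt "33 41 0 6 1" --pt "33 41 0 6 1" --pt "33 41 0 6 1" --pt "33 41 0 6 1" --pt "33 41 0 6 1" --pt "33 41 0 6 1" --pt "33 41 0 6 1" --pt "33 41 0 6 1" --pt "33 41 -30 6 1" --pt "33 41 -40 8 1" --pt "35 47 -40 7 1" --pt "0 0 -20 0 1" --pt "0 0 0 0 1" --newtons 20

```text
time_s: 2.35
ee_pos: [586.2, 12.4, 103.0]
ee_rot: [-179.7, -0.0, 100.1]
force: [0.4, -0.5, -0.6]
gripper_width: 0.3
```

Call:
play_rows --pt "0 0 0 0 1" --pt "0 0 0 0 1" --pt "0 0 -8 0 1" --pt "0 0 -8 0 1" --pt "0 0 -4 0 1" --pt "0 0 -2 0 1" --pt "0 0 0 0 1"

```text
time_s: 3.22
ee_pos: [587.3, 11.9, 82.7]
ee_rot: [-180.0, -0.0, 100.0]
force: [-0.2, -0.5, -0.0]
gripper_width: 0.4
```

Call:
play_rows --pt "6 8 0 0 1" --pt "0 0 -4 0 1" --pt "0 0 -4 0 1" --pt "0 0 -3 0 1" --pt "0 0 -3 0 1" --pt "0 0 -3 0 1" --pt "0 0 0 0 1"

```text
time_s: 4.1
ee_pos: [593.8, 20.1, 66.1]
ee_rot: [179.9, -0.0, 100.0]
force: [1.0, 1.3, 4.6]
gripper_width: 0.3
```

Call:
play_rows --pt "0 0 -2 0 1" --pt "0 0 -2 0 1" --pt "0 0 0 0 1"

```text
time_s: 4.47
ee_pos: [594.0, 20.1, 64.3]
ee_rot: [179.9, -0.0, 100.0]
force: [-2.1, 1.6, 16.8]
gripper_width: 0.4
```

Call:
play_rows --pt "0 0 20 0 1" --pt "5 -30 40 0 1" --pt "5 -50 30 0 1" --pt "-5 -50 30 0 0.5" --pt "-10 -50 30 0 0.5" --pt "-10 -40 30 0 0.5" --pt "-10 -10 30 0 0.5" --pt "0 0 20 0 0.5" --pt "0 0 0 0 0.5"

```text
time_s: 5.6
ee_pos: [568.1, -210.8, 292.4]
ee_rot: [180.0, 0.1, 100.0]
force: [-0.9, -0.1, 0.8]
gripper_width: 45.7
```

Run:
```python
from h import *
s=env.state();print(s['ee_pos'],s['ee_rot'],s['gripper_width'])
save('w1',env.grab_frame('wrist'),1.5);save('s1',env.grab_frame('scene'),1.5)
```

```text
[ 568.06289027 -210.81414072  292.40136551] [1.79977969e+02 6.41062393e-02 9.99561379e+01] 45.69880156695967
```

View pics/w1.png

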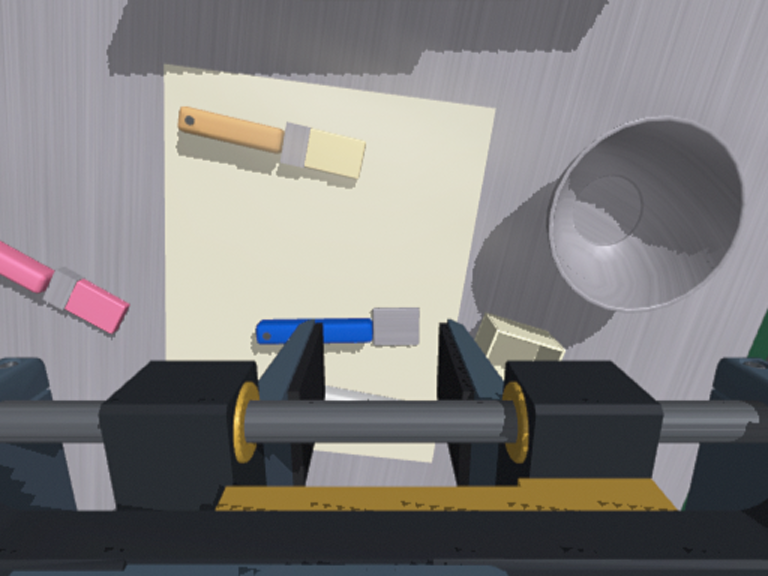

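View pics/s1.png

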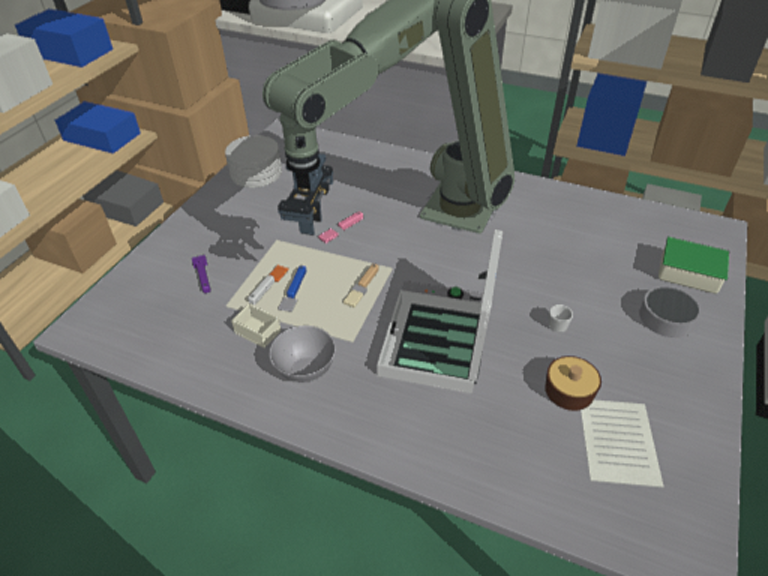

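Both pictures show the door standing open and four mint cut-outs in the tray. In wrist view w1 the brush is at 180-365,105-180 and the scraper at 255-420,305-345; the spatula is hidden by the fingers. Next I look into the tray from two places.

Call:
play_rows --pt "2 35 0 0 0.5" --pt "2 35 0 0 0.5" --pt "2 35 0 0 0.5" --pt "2 35 0 0 0.5" --pt "2 35 0 0 0.5" --pt "2 35 0 0 0.5" --pt "8 30 0 0 0.5" --pt "0 0 0 0 0.5" --pt "0 0 0 0 0.5"

```text
time_s: 6.82
ee_pos: [587.7, 29.5, 290.7]
ee_rot: [-179.8, 0.0, 100.0]
force: [0.7, -0.6, 0.6]
gripper_width: 45.4
```

```bash
cat >> h.py <<'E'
import pickle
def shot(n,view=True):
    st=env.state(); st={k:np.array(v) for k,v in st.items()}
    im=env.grab_frame('wrist'); pickle.dump((im,st),open('pics/'+n+'.pkl','wb'))
    if view: save(n,im,1.5)
    print(n,st['ee_pos'].round(1),st['ee_rot'].round(2),st['time_s']); return im,st
def load(n):
    im,st=pickle.load(open('pics/'+n+'.pkl','rb')); return im,cam('wrist',st)
E
python3 -c "
from h import *
shot('t1')"
```

```text
t1 [587.7  29.5 290.7] [-1.7985e+02  3.0000e-02  1.0002e+02] 6.825
```

Call:
play_rows --pt "0 -30 0 0 0.5" --pt "0 -30 0 0 0.5" --pt "0 0 0 0 0.5" --pt "0 0 0 0 0.5"

```text
time_s: 7.38
ee_pos: [588.1, -30.4, 291.8]
ee_rot: [-180.0, -0.0, 99.9]
force: [0.4, 0.1, 0.7]
gripper_width: 45.4
```

```bash
python3 -c "
from h import *
shot('t2')"
```

```text
t2 [588.1 -30.4 291.8] [-1.7999e+02 -3.0000e-02  9.9930e+01] 7.375
```

View pics/t1.png

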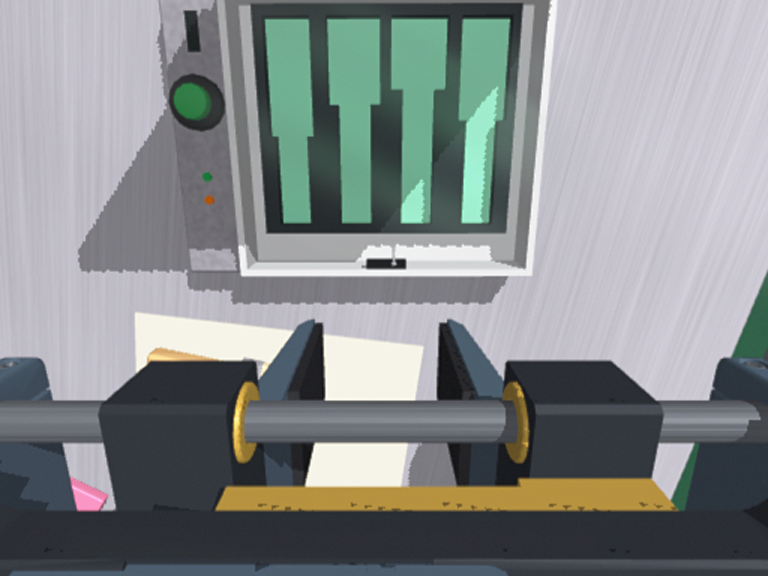

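View pics/t2.png

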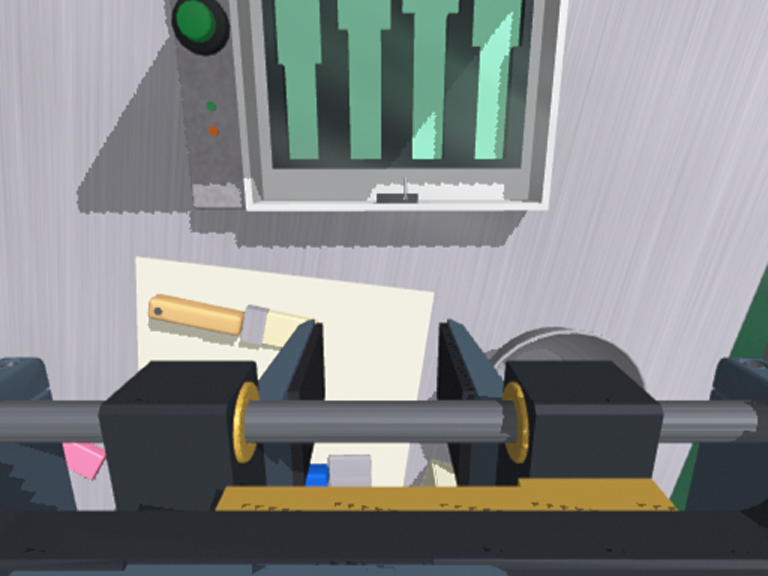

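The two wrist views give the cut-out order, from near the robot outwards (t1 columns 290, 355, 418, 482). Reading by handle length it is palette (step at row 137), spatula (104), scraper (88), brush (121). Next I measure their edges and heights.

Run:
```python
from h import *
for n in('t1','t2'):
    im,cm=load(n)
    g=im.astype(int)
    m=mask(im,(65,50,60),(90,200,255))
    m[200:]=0
    lab=blobs(m,400); 
    print(n,[(int(a),c.tolist(),b.tolist()) for a,c,b in lab])
    # subpixel row edges using green channel threshold per handle, at several rows
im1,c1=load('t1');im2,c2=load('t2')
def edges(im,cols,row,thr=85):
    # green value crossing
    r=im[row,:,1].astype(float)
    return r
for n,rows in(('t1',(10,30,100,120,140)),('t2',(20,60,90))):
    im,_=load(n)
    for r in rows:
        x=im[r,165:355,1].astype(float); b=x>82
        print(n,r,[ (round(165+i+(82-x[i])/(x[i+1]-x[i]),1),'+' if b[i+1] else '-') for i in range(len(x)-1) if b[i]!=b[i+1]])
```

```text
t1 [(17753, [258.4, 73.6], [176, 10, 165, 140]), (512, [127.8, 67.2], [115, 55, 26, 26])]
t2 [(536, [130.5, 13.0], [117, 0, 27, 28]), (13636, [265.7, 47.5], [182, 0, 166, 107])]
t1 10 [(np.float64(167.7), '-'), (np.float64(347.3), '+')]
t1 30 [(np.float64(168.8), '-'), (np.float64(176.9), '+'), (np.float64(206.9), '-'), (np.float64(217.2), '+'), (np.float64(253.9), '-'), (np.float64(259.4), '+'), (np.float64(297.8), '-'), (np.float64(306.5), '+'), (np.float64(338.8), '-'), (np.float64(345.6), '+')]
t1 100 [(np.float64(173.9), '-'), (np.float64(185.2), '+'), (np.float64(205.8), '-'), (np.float64(226.0), '+'), (np.float64(247.0), '-'), (np.float64(267.1), '+'), (np.float64(287.9), '-'), (np.float64(302.0), '+')]
t1 120 [(np.float64(175.1), '-'), (np.float64(186.4), '+'), (np.float64(206.0), '-'), (np.float64(226.3), '+'), (np.float64(247.8), '-'), (np.float64(266.2), '+'), (np.float64(287.7), '-'), (np.float64(307.4), '+'), (np.float64(327.8), '-'), (np.float64(338.3), '+')]
t1 140 [(np.float64(176.5), '-'), (np.float64(187.6), '+'), (np.float64(206.9), '-'), (np.float64(227.2), '+'), 
[... 256 characters left out ...]
.0), '+'), (np.float64(259.3), '-'), (np.float64(275.1), '+'), (np.float64(297.1), '-'), (np.float64(314.2), '+'), (np.float64(346.0), '-'), (np.float64(353.2), '+')]
t2 60 [(np.float64(178.2), '-'), (np.float64(190.1), '+'), (np.float64(210.8), '-'), (np.float64(232.1), '+'), (np.float64(254.4), '-'), (np.float64(273.5), '+'), (np.float64(297.0), '-'), (np.float64(297.0), '+'), (np.float64(338.9), '-'), (np.float64(339.5), '+'), (np.float64(348.5), '-'), (np.float64(349.2), '+')]
t2 90 [(np.float64(180.6), '-'), (np.float64(191.3), '+'), (np.float64(211.9), '-'), (np.float64(232.5), '+'), (np.float64(253.9), '-'), (np.float64(274.1), '+'), (np.float64(295.7), '-'), (np.float64(296.2), '+')]
```

```bash
cat >> h.py <<'E'
def runs(x,thr,minw=8):
    b=x>thr; idx=[i for i in range(len(x)-1) if b[i]!=b[i+1]]
    cr=[(i+(thr-x[i])/(x[i+1]-x[i]),b[i+1]) for i in idx]
    return [(cr[k][0],cr[k+1][0]) for k in range(len(cr)-1) if cr[k][1] and cr[k+1][0]-cr[k][0]>minw]
E
python3 - <<'E'
from h import *
for n,rows in(('t1',range(12,160,8)),('t2',range(4,110,8))):
    im,_=load(n); im=cv2.GaussianBlur(im,(3,3),0).astype(float)
    d=im[:,:,1]-im[:,:,0]
    for r in rows: print(n,r,[(round(a+160,1),round(b+160,1)) for a,b in runs(d[r,160:360],27)])
    # handle ends columns
    for c in ((197,237,277,318) if n=='t1' else (203,244,285,326)):
        print('col',c,[(round(a,1),round(b,1)) for a,b in runs(d[:180,c],27)])
E
```

```text
t1 12 [(np.float64(177.2), np.float64(204.6)), (np.float64(217.9), np.float64(252.5)), (np.float64(260.7), np.float64(297.5)), (np.float64(308.7), np.float64(339.2))]
t1 20 [(np.float64(176.1), np.float64(206.1)), (np.float64(217.2), np.float64(253.5)), (np.float64(259.8), np.float64(298.3)), (np.float64(307.3), np.float64(339.5))]
t1 28 [(np.float64(176.6), np.float64(206.6)), (np.float64(217.3), np.float64(253.5)), (np.float64(259.7), np.float64(298.2)), (np.float64(306.8), np.float64(339.0))]
t1 36 [(np.float64(177.1), np.float64(206.9)), (np.float64(217.5), np.float64(253.6)), (np.float64(259.5), np.float64(298.1)), (np.float64(306.3), np.float64(338.4))]
t1 44 [(np.float64(177.6), np.float64(207.2)), (np.float64(217.7), np.float64(253.7)), (np.float64(259.4), np.float64(298.0)), (np.float64(305.4), np.float64(337.9))]
t1 52 [(np.float64(178.1), np.float64(207.4)), (np.float64(218.1), np.float64(253.9)), (np.float64(259.1), np.float64(298.5)), (np.float64(305.0), np.float64(337.3))]
t1 60 [(np.float64(178.6), np.float64(207.8)), (np.float64(218.4), np.float64(254.0)), (np.float64
[... 3639 characters left out ...]
.9), np.float64(211.3)), (np.float64(232.3), np.float64(254.1)), (np.float64(274.2), np.float64(296.0)), (np.float64(316.2), np.float64(337.3))]
t2 84 [(np.float64(191.4), np.float64(211.6)), (np.float64(232.6), np.float64(254.1)), (np.float64(274.2), np.float64(295.5)), (np.float64(316.0), np.float64(336.6))]
t2 92 [(np.float64(191.9), np.float64(212.0)), (np.float64(232.6), np.float64(254.0)), (np.float64(273.7), np.float64(295.2)), (np.float64(315.6), np.float64(336.0))]
t2 100 [(np.float64(192.2), np.float64(212.0)), (np.float64(233.0), np.float64(254.0)), (np.float64(273.6), np.float64(294.8)), (np.float64(315.4), np.float64(335.3))]
t2 108 []
col 203 []
col 244 []
col 285 []
col 326 []
```

Run:
```python
from h import *
D={}
for n,rows,c0 in(('t1',range(94,144),(197,237,277,317)),('t2',range(46,100),(201,243,285,327))):
    im,cm=load(n); f=cv2.GaussianBlur(im,(3,3),0).astype(float); d=f[:,:,1]-f[:,:,0]
    out=[]
    for c in c0:
        L=[];Rr=[]
        for r in rows:
            for a,b in runs(d[r,160:360],27):
                if a+160<c<b+160 and b-a<26: L.append((r,a+160));Rr.append((r,b+160))
        L=np.array(L);Rr=np.array(Rr)
        pl=np.polyfit(L[:,0],L[:,1],1);pr=np.polyfit(Rr[:,0],Rr[:,1],1)
        # free end row: scan columns near the handle centre
        s=130 if n=='t1' else 85
        ends=[]; cc=int(np.polyval((pl+pr)/2,s+15))
        for k in range(cc-6,cc+7):
            x=d[s:s+40,k]; i=np.where((x[:-1]>27)&(x[1:]<=27))[0][0]; ends.append(s+i+(x[i]-27)/(x[i]-x[i+1]))
        e=np.median(ends); out.append((np.polyval(pl,e),np.polyval(pr,e),e,pl,pr))
    D[n]=(cm,out)
for i,name in enumerate(('palette','spatula','scraper','brush')):
    a=D['t1'][1][i];b=D['t2'][1][i]
    p=tri([(D['t1'][0],(a[0]+a[1])/2,a[2]),(D['t2'][0],(b[0]+b[1])/2,b[2])])
    print(name,'end',p.round(1))
    for n in('t1','t2'):
        cm,o=D[n]; l,r,e,pl,pr=o[i]
        far,near=(8,20)
        for zl,zr in((8,8),(20,20),((8,20) if l<230 else (20,8))):
            A=onz(cm,l,e,zl);B=onz(cm,r,e,zr); A2=onz(cm,np.polyval(pl,e-50),e-50,zl);B2=onz(cm,np.polyval(pr,e-50),e-50,zr)
            M=(A+B)/2;M2=(A2+B2)/2;v=M2-M
            print('  ',n,zl,zr,M[:2].round(1),'w',round(np.linalg.norm((A-B)[:2]),1),round(np.linalg.norm((A2-B2)[:2]),1),'yaw',round(np.degrees(np.arctan2(v[1],v[0])),2))
```

```text
palette end [506.1  33.8  13.6]
   t1 8 8 [505.1  32.9] w 27.4 27.8 yaw 99.96
   t1 20 20 [507.   34.9] w 26.6 27.1 yaw 99.96
   t1 8 20 [505.9  33.9] w 29.3 29.7 yaw 99.96
   t2 8 8 [505.3  33.7] w 27.2 27.8 yaw 100.19
   t2 20 20 [507.2  34. ] w 26.5 27.0 yaw 100.19
   t2 8 20 [506.   33.8] w 28.8 29.4 yaw 100.2
spatula end [561.4  43.4  11.8]
   t1 8 8 [561.3  42.9] w 29.0 30.0 yaw 100.27
   t1 20 20 [561.7  44.6] w 28.2 29.1 yaw 100.27
   t1 8 20 [561.3  43.7] w 29.3 30.2 yaw 100.28
   t2 8 8 [561.2  43.4] w 28.7 30.1 yaw 99.91
   t2 20 20 [561.6  43.5] w 27.9 29.3 yaw 99.91
   t2 20 8 [561.6  43.5] w 27.9 29.4 yaw 99.9
scraper end [616.6  52.4  11.3]
   t1 8 8 [616.9  52. ] w 30.0 29.3 yaw 99.98
   t1 20 20 [615.8  53.5] w 29.2 28.5 yaw 99.98
   t1 20 8 [616.5  52.8] w 30.5 29.8 yaw 99.98
   t2 8 8 [616.9  52.4] w 28.7 30.2 yaw 99.63
   t2 20 20 [615.7  52.3] w 28.0 29.4 yaw 99.63
   t2 20 8 [616.5  52.4] w 29.5 31.0 yaw 99.62
brush end [672.2  62.2  10.7]
   t1 8 8 [672.7  62. ] w 27.9 28.9 yaw 99.9
   t1 20 20 [670.   63.2] w 27.1 28.1 yaw 99.9
   t1 20 8 [671.5  62.6] w 29.9 30.9 yaw 99.9
   t2 8 8 [672.9  62.3] w 27.7 28.7 yaw 100.3
   t2 20 20 [670.2  61.9] w 26.9 27.9 yaw 100.3
   t2 20 8 [671.7  62.1] w 30.0 31.1 yaw 100.3
```

Run:
```python
from h import *
ct=cam('top')
for n,e,h in(('brush',(176,522),(181,278)),('scraper',(459,392),(412,153)),('spatula',(556,131),(548,377))):
    E=onz(ct,e[0]/4.8+239.6,e[1]/4.8+129.6,20);H=onz(ct,h[0]/4.8+239.6,h[1]/4.8+129.6,8);v=H-E
    print(n,E.round(1),H.round(1),np.hypot(v[0],v[1]),'yaw',np.degrees(np.arctan2(v[1],v[0])),'grip',(E+57.5*v/np.linalg.norm(v)).round(1))
```

```text
brush [ 375.7 -132.6   20. ] [ 538.4 -138.     8. ] 162.7555922106388 yaw -1.8938739602603472 grip [ 433.  -134.5   15.8]
scraper [ 460.9 -321.5   20. ] [ 622.8 -294.9    8. ] 164.04651687801535 yaw 9.331605477852102 grip [ 517.5 -312.2   15.8]
spatula [ 635.8 -389.6   20. ] [ 471.1 -384.4    8. ] 164.71884277276195 yaw 178.18989657622728 grip [ 578.4 -387.8   15.8]
```

Call:
play_rows --pt "-21 -10.5 -11 -10.2 0.4" --pt "-21 -10.5 -11 -10.2 0.4" --pt "-21 -10.5 -11 -10.2 0.4" --pt "-21 -10.5 -11 -10.2 0.4" --pt "-21 -10.5 -11 -10.2 0.4" --pt "-21 -10.5 -11 -10.2 0.4" --pt "-21 -10.5 -11 -10.2 0.4" --pt "-21 -10.5 -11 -10.2 0.4" --pt "-21 -10.5 -11 -10.2 0.4" --pt "-21 -10.5 -11 -10.2 0.4" --pt "0 0 0 0 0.4" --pt "0 0 0 0 0.4" --pt "0 0 0 0 0.4"

```text
time_s: 9.05
ee_pos: [379.5, -134.9, 182.4]
ee_rot: [180.0, -0.1, -1.9]
force: [-0.8, -0.5, 1.1]
gripper_width: 54.5
```

```bash
python3 -c "
from h import *
shot('b1')"
```

```text
b1 [ 379.5 -134.9  182.4] [ 1.7998e+02 -8.0000e-02 -1.8800e+00] 9.05
```

View pics/b1.png

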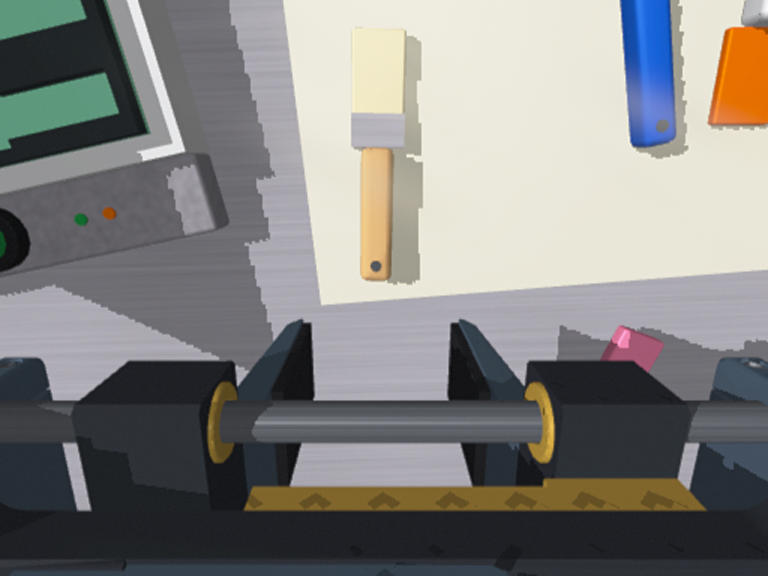

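Run:
```python
from h import *
im,c=load('b1');_,c2=load('t2')
print('hole',tri([(c,376/1.5-.2,266/1.5-.2),(c2,158/1.5-.2,311/1.5-.2)]))
hsv=cv2.cvtColor(im,cv2.COLOR_RGB2HSV)
m=mask(im,(8,80,120),(22,200,255)); m[:90]=0;m[200:]=0;m[:,:200]=0;m[:,300:]=0
cn=max(cv2.findContours(m,0,1)[0],key=cv2.contourArea)
print(cv2.boundingRect(cn),cv2.minAreaRect(cn))
x,y,w,h=cv2.boundingRect(cn)
e=onz(c,x+w/2-.5,y+h-.5,24);f=onz(c,x+w/2-.5,y-.5,24)
print('handle end',e,'step',f)
mh=mask(im,(18,20,190),(35,140,255))[:100,225:275]
b=[(int(a),q.tolist(),s.tolist()) for a,q,s in blobs(mh,300)];print(b)
he=onz(c,378.5/1.5,27/1.5,12);print('head end',he)
v=he-e;print('len',np.hypot(*v[:2]),np.degrees(np.arctan2(v[1],v[0])))
for r in range(105,185,15):
    xs=np.where(m[r])[0];print(r,xs.min(),xs.max(),onz(c,(xs.min()+xs.max())/2,r,24)[:2].round(1))
```

```text
hole [ 385.1169912  -132.06373814   23.90842317]
(240, 98, 22, 89) ((250.52072143554688, 142.05029296875), (20.212223052978516, 88.07672882080078), 0.8184553980827332)
handle end [ 374.91180667 -131.75791245   24.        ] step [ 465.68759077 -134.91925353   24.        ]
[(2027, [26.3, 46.3], [9, 18, 37, 58])]
head end [ 538.66488557 -139.11343298   12.        ]
len 163.91819463439924 -2.5719039095932503
105 241 261 [ 458.6 -135.2]
120 241 260 [ 444.1 -134.2]
135 241 260 [ 429.2 -133.6]
150 241 260 [ 413.9 -133.1]
165 241 260 [ 398.2 -132.6]
180 240 260 [ 382.1 -131.5]
```

Call:
play_rows --pt "26 0.5 -20 -0.6 0.4" --pt "26.5 0.6 -30 0 0.4" --pt "0 0 -35 0 0.4" --pt "0 0 -35 0 0.4" --pt "0 0 -20 0 0.4" --pt "0 0 -10 0 0.4" --pt "0 0 -4 0 0.4" --pt "0 0 0 0 0.4" --pt "0 0 0 0 0.4" --newtons 40

```text
time_s: 10.22
ee_pos: [431.4, -134.2, 28.6]
ee_rot: [180.0, -0.1, -2.6]
force: [0.4, -0.8, 1.0]
gripper_width: 54.6
```

Call:
play_rows --pt "0.5 0.3 -0.6 0 1" --pt "0 0 0 0 1" --pt "0 0 0 0 1" --pt "0 0 0 0 1" --pt "0 0 0 0 1" --pt "0 0 0 0 1"

```text
time_s: 10.98
ee_pos: [431.3, -133.7, 27.4]
ee_rot: [180.0, -0.0, -2.6]
force: [-0.6, -1.0, 1.1]
gripper_width: 21.7
```

Call:
play_rows --pt "0 0 10 0 1" --pt "0 0 30 0 1" --pt "0 0 35 0 1" --pt "10 0 35 10 1" --pt "20 10 10 10 1" --pt "22 20 0 10 1" --pt "22 22 0 10 1" --pt "22 25 0 10 1" --pt "22 28 0 10 1" --pt "22 30 0 10 1" --pt "22 30 0 10 1" --pt "22 30 0 10 1" --pt "22 30 0 10 1" --pt "23 31 0 2.6 1" --pt "0 0 0 0 1" --pt "0 0 0 0 1"

```text
time_s: 12.98
ee_pos: [659.7, 121.9, 147.2]
ee_rot: [-179.9, 0.0, 100.0]
force: [-0.3, -0.2, -0.5]
gripper_width: 21.6
```

```bash
python3 -c "
from h import *
shot('b2');save('top_b2',env.grab_frame('top')[100:260,130:330],3.5)"
```

```text
b2 [659.7 121.9 147.2] [-1.7993e+02  3.0000e-02  9.9990e+01] 12.975
```

View pics/b2.png

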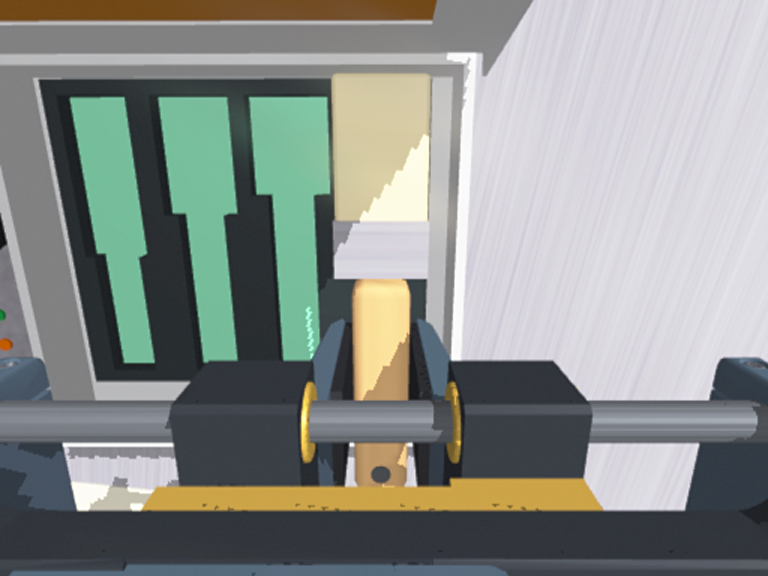

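View pics/top_b2.png

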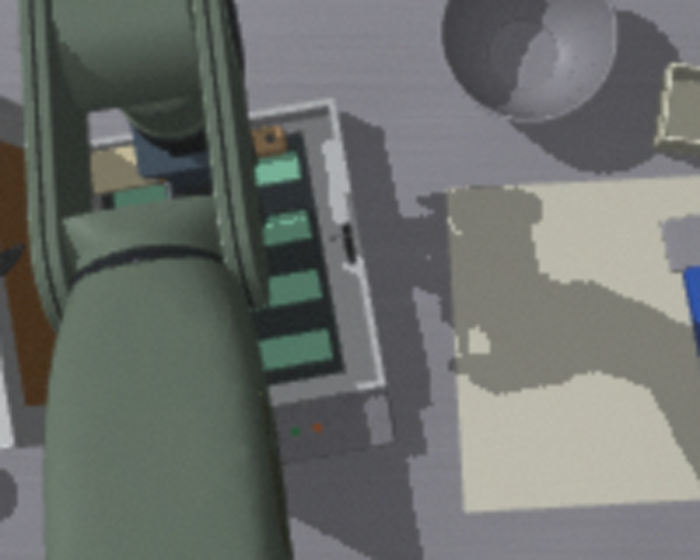

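Run:
```python
from h import *
im,c=load('b2')
f=cv2.GaussianBlur(im,(3,3),0).astype(float); d=f[:,:,1]-f[:,:,0]
dr=np.array([-.1736,.9848,0]);sx=np.array([.9848,.1736,0])
P={'palette':np.array([495.3,94.1,0]),'spatula':np.array([550.6,103.8,0]),'scraper':np.array([606.,113.,0])}
for r in(80,100,120,180,200): print(r,[(round(float(a),1),round(float(b),1)) for a,b in runs(d[r,:225],27)])
for col in(65,128,190): print('c',col,[(round(float(a),1),round(float(b),1)) for a,b in runs(d[:300,col],27)])
hw={'palette':16,'spatula':19,'scraper':20.5}
for n,p in P.items():
    # head far end (toward hinge): +107.5+4 ; floor z8 since hinge end is beyond nadir
    print(n,'head end row',[np.round(proj(c,p+dr*(111.5)+np.array([0,0,z])),1) for z in(8,20)],
      'handle sides at -20', [np.round(proj(c,p-dr*20+s*14*sx+np.array([0,0,z])),1) for s in(-1,1) for z in(8,20)],
      'head sides at +90', [np.round(proj(c,p+dr*90+s*(hw[n]+3)*sx+np.array([0,0,z])),1) for s in(-1,1) for z in(8,20)])
```

```text
80 [(48.0, 85.3), (106.4, 153.1), (165.8, 218.7)]
100 [(51.5, 88.2), (108.8, 154.7), (167.4, 219.1)]
120 [(55.2, 91.1), (111.4, 156.3), (169.2, 219.9)]
180 [(71.2, 94.1), (127.4, 152.7), (183.8, 211.4)]
200 [(74.6, 97.1), (129.9, 154.6), (185.1, 212.3)]
c 65 [(63.9, 169.0)]
c 128 [(63.5, 185.0)]
c 190 [(63.5, 240.4)]
palette head end row [array([68.6, 65.2]), array([60.5, 63.4])] handle sides at -20 [array([ 76.4, 203.8]), array([ 69.6, 207.6]), array([103.8, 203.8]), array([ 98.1, 207.6])] head sides at +90 [array([51.9, 90.3]), array([43.3, 89.7]), array([93.1, 90.3]), array([86.2, 89.7])]
spatula head end row [array([130.8,  65.3]), array([125.4,  63.5])] handle sides at -20 [array([131.4, 203.9]), array([126.7, 207.7]), array([158.8, 203.9]), array([155.1, 207.7])] head sides at +90 [array([109.5,  90.4]), array([103.4,  89.8]), array([157.3,  90.4]), array([153.1,  89.8])]
scraper head end row [array([193.1,  66. ]), array([190.4,  64.3])] handle sides at -20 [array([186.4, 204.5]), array([183.8, 208.3]), array([213.8, 204.5]), array([212.2, 208.3])] head sides at +90 [array([168.9,  91.1]), array([165.2,  90.5]), array([219.8,  91.1]), array([218.4,  90.5])]
```

The brush is held straight in line with the fourth cut-out (wrist column 380), and the close view moves the place by less than 1 mm. I lower it.

Call:
play_rows --pt "0.7 0.7 -30 0 1" --pt "0 0 -30 0 1" --pt "0 0 -20 0 1" --pt "0 0 -10 0 1" --pt "0 0 -8 0 1" --pt "0 0 -4 0 1" --pt "0 0 -4 0 1" --pt "0 0 -3 0 1" --pt "0 0 0 0 1" --pt "0 0 0 0 1"

```text
time_s: 14.32
ee_pos: [661.2, 123.0, 38.5]
ee_rot: [180.0, -0.0, 100.0]
force: [0.0, 0.3, -1.4]
gripper_width: 21.4
```

Call:
play_rows --pt "-0.5 0 -1.5 0 1" --pt "0 0 -1 0 1" --pt "0 0 0 0 1"

```text
time_s: 14.7
ee_pos: [660.4, 123.0, 35.7]
ee_rot: [-180.0, 0.0, 100.0]
force: [0.6, -0.3, -1.0]
gripper_width: 21.6
```

Call:
play_rows --pt "0 0 0 0 0.6" --pt "0 0 0 0 0.6" --pt "0 0 0 0 0.6" --pt "0 0 0 0 0.6" --pt "0 0 10 0 0.6" --pt "0 0 30 0 0.6" --pt "0 0 40 0 0.6" --pt "-5 -10 30 0 0.6" --pt "0 -30 0 0 0.6" --pt "0 -40 0 0 0.6" --pt "0 -10 0 0 0.6" --pt "0 0 0 0 0.6"

```text
time_s: 16.2
ee_pos: [655.7, 32.8, 146.3]
ee_rot: [180.0, -0.0, 99.9]
force: [0.2, 0.6, -0.1]
gripper_width: 36.4
```

```bash
python3 -c "
from h import *
shot('b3')"
```

```text
b3 [655.7  32.8 146.3] [ 1.7996e+02 -3.0000e-02  9.9920e+01] 16.2
```

View pics/b3.png

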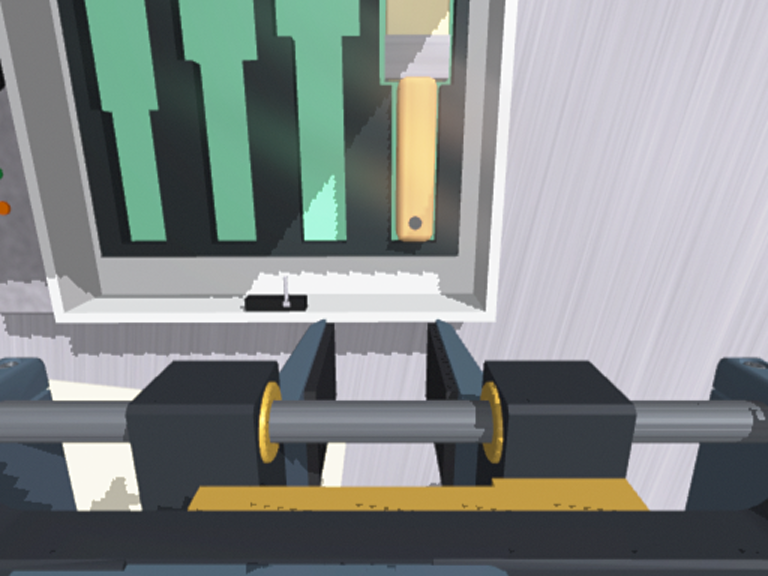

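The brush lies seated in the fourth cut-out (wrist 415,160), with mint showing on both sides. Next is the scraper: I look from above at its own yaw.

Call:
play_rows --pt "-19 -35 3.6 -9 0.4" --pt "-19 -35 3.6 -9 0.4" --pt "-19 -35 3.6 -9 0.4" --pt "-19 -35 3.6 -9 0.4" --pt "-19 -35 3.6 -9 0.4" --pt "-19 -35 3.6 -9 0.4" --pt "-19 -35 3.6 -9 0.4" --pt "-19 -35 3.6 -9 0.4" --pt "-19 -35 3.6 -9 0.4" --pt "-19 -38 3.6 -9.5 0.4" --pt "0 0 0 0 0.4" --pt "0 0 0 0 0.4" --pt "0 0 0 0 0.4"

```text
time_s: 17.88
ee_pos: [466.2, -318.7, 181.7]
ee_rot: [-180.0, -0.0, 9.6]
force: [-0.6, 0.8, -0.5]
gripper_width: 54.3
```

```bash
python3 -c "
from h import *
shot('s2')"
```

```text
s2 [ 466.2 -318.7  181.7] [-179.97   -0.      9.63] 17.875
```

View pics/s2.png

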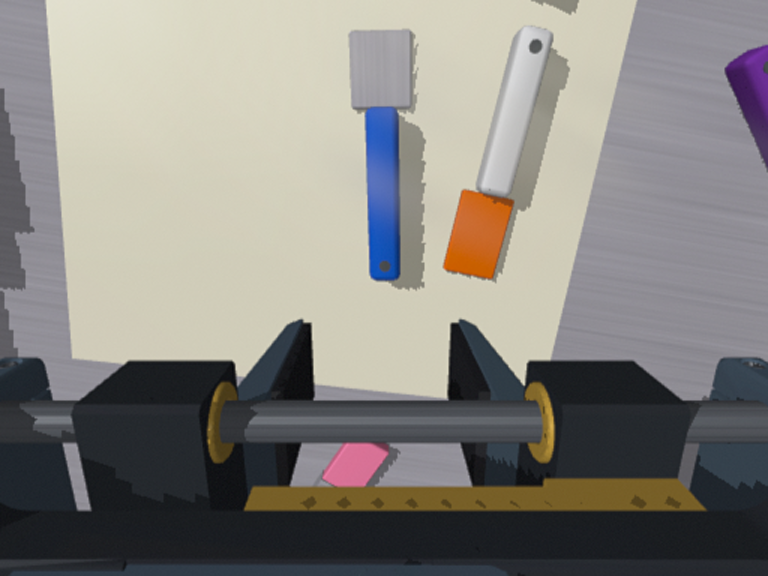

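Run:
```python
from h import *
im,c=load('s2');w1=cv2.imread('pics/w1.png');
st=dict(ee_pos=[568.06289027,-210.81414072,292.40136551],ee_rot=[179.977969,.0641062379,99.9561379])
cw=cam('wrist',st)
print('hole z',tri([(c,384.5/1.5-.2,267/1.5-.2),(cw,265/1.5-.2,336/1.5-.2)]))
m=mask(im,*COL['blue']);m[:,300:]=0
cn=max(cv2.findContours(m,0,1)[0],key=cv2.contourArea);x,y,w,h=cv2.boundingRect(cn);print(x,y,w,h)
pts=[]
for r in range(85,180,10):
    xs=np.where(m[r])[0];p=onz(c,(xs.min()+xs.max())/2,r,24);pts.append(p);print(r,xs.min(),xs.max(),p[:2].round(1))
pts=np.array(pts)[:,:2];a=np.polyfit(pts[:,0],pts[:,1],1);yaw=np.arctan(a[0]);print('yaw',np.degrees(yaw))
xs=np.where(m[y+h-4])[0];e=onz(c,(xs.min()+xs.max())/2,y+h-.5,24);d=np.array([np.cos(yaw),np.sin(yaw),0]);print('end',e,'grip',e+57.5*d)
he=onz(c,381/1.5-.2,30/1.5-.2,6);v=he-e;print('head',he,np.hypot(*v[:2]),np.degrees(np.arctan2(v[1],v[0])))
```

```text
hole z [ 471.50767701 -320.72978907   25.1187973 ]
244 71 22 116
85 244 264 [ 562.4 -302.9]
95 244 265 [ 553.4 -305. ]
105 245 264 [ 544.1 -306.6]
115 245 264 [ 534.6 -308.2]
125 246 262 [ 524.9 -309.3]
135 246 263 [ 515.2 -311.5]
145 246 265 [ 505.4 -314.2]
155 246 265 [ 495.2 -316. ]
165 246 265 [ 484.8 -317.8]
175 247 265 [ 474.4 -320.1]
yaw 10.941788287820595
end [ 462.02595055 -322.2482763    24.        ] grip [ 518.48063138 -311.33411059   24.        ]
head [ 622.64229046 -292.45468447    6.        ] 163.35625718114912 10.508660602170208
```

Call:
play_rows --pt "26 3.6 -20 1.1 0.4" --pt "26 3.6 -30 0 0.4" --pt "0 0 -35 0 0.4" --pt "0 0 -35 0 0.4" --pt "0 0 -20 0 0.4" --pt "0 0 -10 0 0.4" --pt "0 0 -4 0 0.4" --pt "0 0 0 0 0.4" --pt "0 0 0 0 0.4"

```text
time_s: 19.05
ee_pos: [518.1, -313.1, 28.7]
ee_rot: [179.9, -0.1, 10.6]
force: [-1.4, 0.9, 0.4]
gripper_width: 54.9
```

Call:
play_rows --pt "0 1.5 -0.8 0 0.4" --pt "0 0 0 0 1" --pt "0 0 0 0 1" --pt "0 0 0 0 1" --pt "0 0 0 0 1" --pt "0 0 0 0 1"

```text
time_s: 19.8
ee_pos: [517.5, -311.4, 27.0]
ee_rot: [180.0, 0.0, 10.6]
force: [0.1, -0.4, -0.3]
gripper_width: 21.5
```

Call:
play_rows --pt "0 0 10 0 1" --pt "0 0 30 0 1" --pt "0 0 40 0 1" --pt "0 10 40 0 1" --pt "7 34 0 8 1" --pt "7 34 0 8 1" --pt "7 34 0 8 1" --pt "7 34 0 8 1" --pt "7 34 0 8 1" --pt "7 34 0 8 1" --pt "7 34 0 8 1" --pt "7 34 0 8 1" --pt "7 34 0 8 1" --pt "7 34 0 8 1" --pt "7 34 0 8 1" --pt "11 40 0 1.4 1" --pt "0 0 0 0 1" --pt "0 0 0 0 1" --pt "0 0 0 0 1"

```text
time_s: 22.18
ee_pos: [605.2, 111.6, 147.1]
ee_rot: [-180.0, 0.0, 99.9]
force: [0.2, -0.4, -1.4]
gripper_width: 21.6
```

```bash
python3 -c "
from h import *
shot('s3')"
```

```text
s3 [605.2 111.6 147.1] [-1.7998e+02  2.0000e-02  9.9930e+01] 22.175
```

View pics/s3.png

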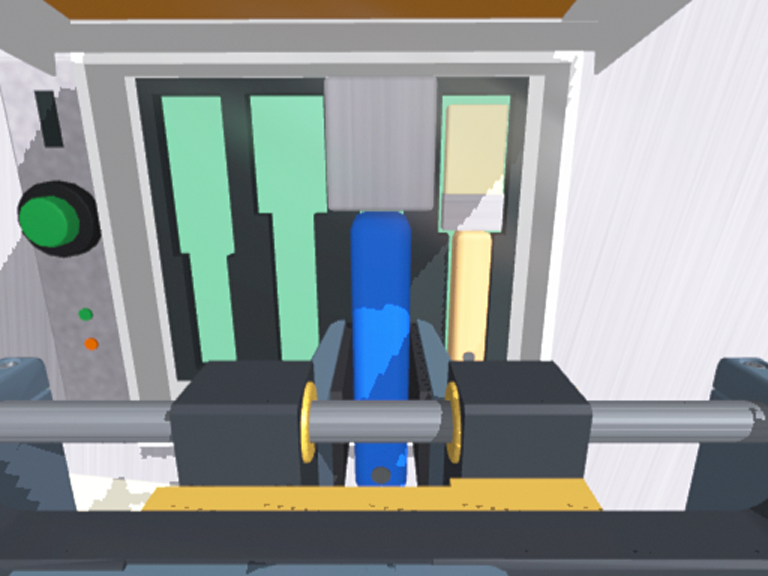

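The blue scraper is held over the third cut-out. The seated brush has its slack at the head end (rows 95-105), so I place this one 2.5 mm further in.

Call:
play_rows --pt "-0.3 3.9 -30 0 1" --pt "0 0 -30 0 1" --pt "0 0 -20 0 1" --pt "0 0 -10 0 1" --pt "0 0 -8 0 1" --pt "0 0 -4 0 1" --pt "0 0 -4 0 1" --pt "0 0 -3 0 1" --pt "0 0 0 0 1" --pt "0 0 0 0 1"

```text
time_s: 23.48
ee_pos: [605.4, 116.7, 38.2]
ee_rot: [180.0, -0.0, 100.0]
force: [0.2, -0.4, -1.1]
gripper_width: 21.3
```

Call:
play_rows --pt "-0.2 -1 -1.5 0 1" --pt "0 0 -1.2 0 1" --pt "0 0 0 0 1" --pt "0 0 0 0 1"

```text
time_s: 23.98
ee_pos: [605.0, 115.6, 35.3]
ee_rot: [180.0, -0.0, 100.0]
force: [-0.4, -0.1, -0.9]
gripper_width: 21.6
```

Call:
play_rows --pt "0 0 0 0 0.6" --pt "0 0 0 0 0.6" --pt "0 0 0 0 0.6" --pt "0 0 0 0 0.6" --pt "0 0 10 0 0.6" --pt "0 0 30 0 0.6" --pt "0 0 40 0 0.6" --pt "0 -10 30 0 0.6" --pt "0 -30 0 0 0.6" --pt "0 -40 0 0 0.6" --pt "0 -10 0 0 0.6" --pt "0 0 0 0 0.6"

```text
time_s: 25.48
ee_pos: [605.1, 25.4, 145.8]
ee_rot: [180.0, -0.0, 99.9]
force: [-0.1, 0.2, 0.4]
gripper_width: 36.2
```

```bash
python3 -c "
from h import *
shot('s4');save('top_s4',env.grab_frame('top'),1.5)"
```

```text
s4 [605.1  25.4 145.8] [ 1.7996e+02 -3.0000e-02  9.9920e+01] 25.475
```

View pics/s4.png

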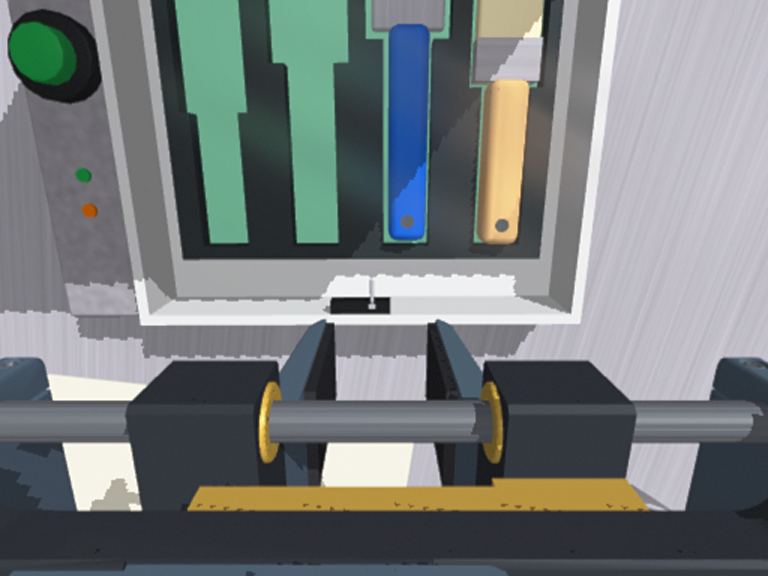

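View pics/top_s4.png

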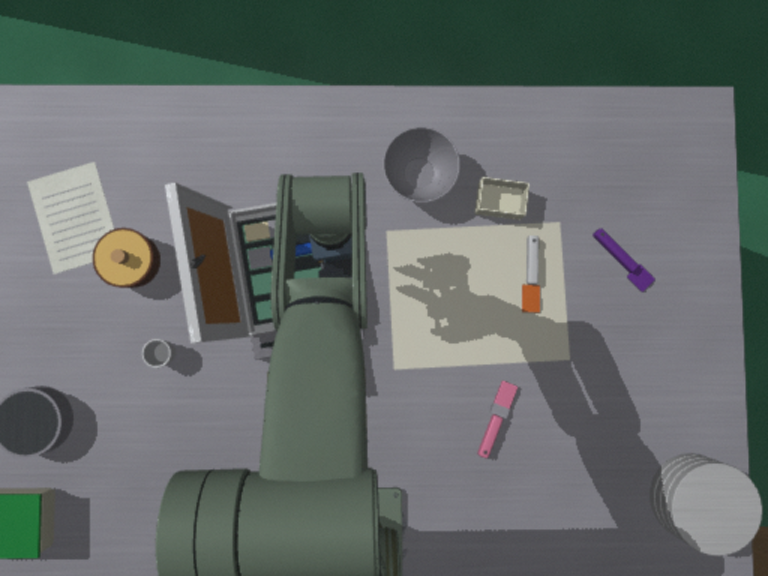

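The scraper (s4 408,130) and brush are both down in their cut-outs. The top view shows the spatula unmoved at 532,272. I go to it with the gripper turned to 178°.

Call:
play_rows --pt "2 -32 3 6 0.4" --pt "2 -32 3 6 0.4" --pt "2 -32 3 6 0.4" --pt "2 -32 3 6 0.4" --pt "2 -32 3 6 0.4" --pt "2 -32 3 6 0.4" --pt "2 -32 3 6 0.4" --pt "2 -32 3 6 0.4" --pt "2 -32 3 6 0.4" --pt "2 -32 3 6 0.4" --pt "2 -32 3 6 0.4" --pt "2 -32 3 6 0.4" --pt "1 -31 0 6 0.4" --pt "0 0 0 0 0.4" --pt "0 0 0 0 0.4" --pt "0 0 0 0 0.4"

```text
time_s: 27.58
ee_pos: [630.4, -387.8, 181.4]
ee_rot: [180.0, -0.0, 178.1]
force: [0.8, -0.4, -0.7]
gripper_width: 54.9
```

```bash
python3 -c "
from h import *
shot('p1')"
```

```text
p1 [ 630.4 -387.8  181.4] [ 1.7996e+02 -1.0000e-02  1.7806e+02] 27.575
```

View pics/p1.png

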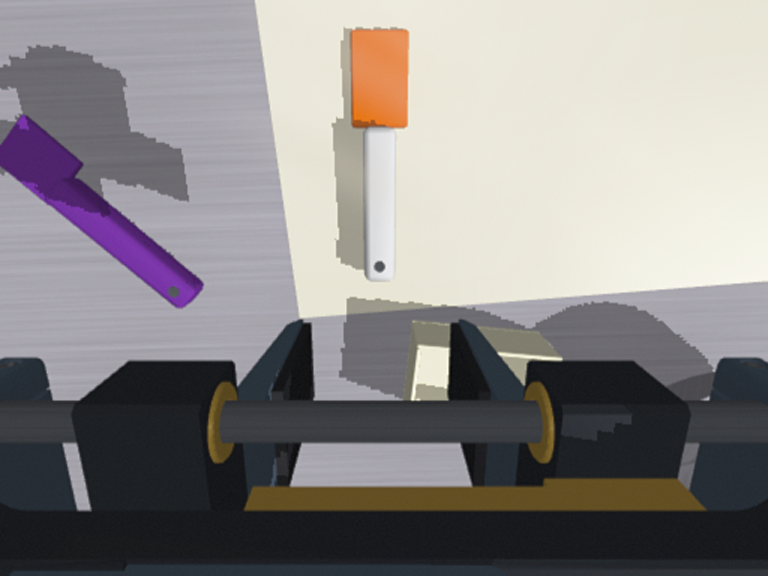

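Run:
```python
from h import *
im,c=load('p1')
_,c2=load('s2')
print('hole',tri([(c,379/1.5-.2,266.5/1.5-.2),(c2,536/1.5-.2,46/1.5-.2)]))
m=mask(im,*((3,150,110),(16,255,255)));m[:,:210]=0
x,y,w,h=cv2.boundingRect(max(cv2.findContours(m,0,1)[0],key=cv2.contourArea));print(x,y,w,h)
hsv=cv2.cvtColor(im,cv2.COLOR_RGB2HSV)
for r in(95,115,135,155,175):
    s=hsv[r,225:280,1]; q=np.where((s<16)&(hsv[r,225:280,2]>140))[0]+225;print(r,q.min(),q.max(),onz(c,(q.min()+q.max())/2,r,24)[:2].round(1))
e=onz(c,380/1.5-.2,280.5/1.5-.2,24);he=onz(c,x+w/2-.5,y-.5,8);v=he-e
yaw=np.arctan2(v[1],v[0]);print('end',e,'head',he,np.hypot(*v[:2]),np.degrees(yaw),'grip',e+57.5*np.array([np.cos(yaw),np.sin(yaw),0]))
```

```text
hole [ 625.06117018 -388.78319865   25.64282306]
234 20 38 65
95 243 263 [ 542.9 -385.4]
115 243 263 [ 561.9 -386.1]
135 243 263 [ 581.6 -386.7]
155 244 263 [ 602.  -386.9]
175 244 263 [ 623.2 -387.6]
end [ 636.04099727 -388.40273771   24.        ] head [ 472.79618853 -383.56682139    8.        ] 163.31642191663764 178.30318287486313 grip [ 578.56621065 -386.70012149   24.        ]
```

Call:
play_rows --pt "-26 0.6 -20 0.2 0.4" --pt "-25.5 0.6 -30 0 0.4" --pt "0 0 -35 0 0.4" --pt "0 0 -35 0 0.4" --pt "0 0 -20 0 0.4" --pt "0 0 -10 0 0.4" --pt "0 0 -4 0 0.4" --pt "0 0 0 0 0.4" --pt "0 0 0 0 0.4"

```text
time_s: 28.75
ee_pos: [579.1, -388.5, 28.4]
ee_rot: [-179.9, 0.1, 178.2]
force: [-0.6, -0.6, -1.3]
gripper_width: 54.8
```

Call:
play_rows --pt "0 1.8 -0.6 0 0.4" --pt "0 0 0 0 1" --pt "0 0 0 0 1" --pt "0 0 0 0 1" --pt "0 0 0 0 1" --pt "0 0 0 0 1"

```text
time_s: 29.5
ee_pos: [578.6, -386.5, 26.7]
ee_rot: [180.0, 0.0, 178.2]
force: [0.4, -0.4, 0.5]
gripper_width: 21.5
```

Call:
play_rows --pt "0 0 10 0 1" --pt "0 0 30 0 1" --pt "0 0 40 0 1" --pt "0 10 40 0 1" --pt "-2 30 0 -6 1" --pt "-2 35 0 -6 1" --pt "-2 35 0 -6 1" --pt "-2 35 0 -6 1" --pt "-2 35 0 -6 1" --pt "-2 35 0 -6 1" --pt "-2 35 0 -6 1" --pt "-2 35 0 -6 1" --pt "-2 35 0 -6 1" --pt "-2 35 0 -6 1" --pt "-2 35 0 -6 1" --pt "-3 35 0 -6 1" --pt "-2 35 0 -6.2 1" --pt "-2 33 0 0 1" --pt "0 0 0 0 1" --pt "0 0 0 0 1"

```text
time_s: 32.0
ee_pos: [549.5, 106.1, 147.1]
ee_rot: [180.0, 0.0, 100.0]
force: [0.1, -1.2, -0.9]
gripper_width: 21.4
```

```bash
python3 -c "
from h import *
shot('p2')"
```

```text
p2 [549.5 106.1 147.1] [1.7998e+02 3.0000e-02 1.0001e+02] 32.0
```

View pics/p2.png

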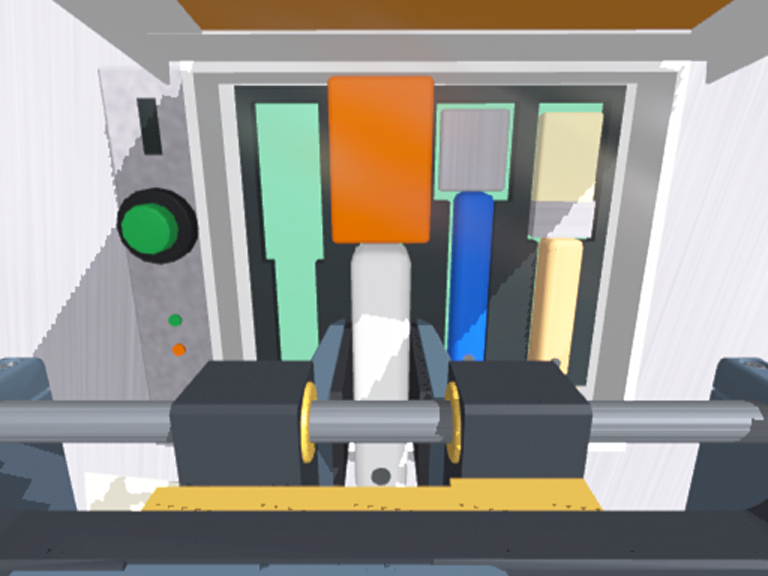

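The white and orange spatula is held over the second cut-out (wrist 380,160), aligned. I lower it.

Call:
play_rows --pt "0 0.3 -30 0 1" --pt "0 0 -30 0 1" --pt "0 0 -20 0 1" --pt "0 0 -10 0 1" --pt "0 0 -8 0 1" --pt "0 0 -4 0 1" --pt "0 0 -4 0 1" --pt "0 0 -3 0 1" --pt "0 0 0 0 1" --pt "0 0 0 0 1"

```text
time_s: 33.3
ee_pos: [549.7, 106.9, 37.9]
ee_rot: [180.0, 0.0, 100.0]
force: [0.3, 1.0, -0.7]
gripper_width: 21.8
```

Call:
play_rows --pt "0 0 -1.5 0 1" --pt "0 0 -1 0 1" --pt "0 0 0 0 1" --pt "0 0 0 0 0.6" --pt "0 0 0 0 0.6" --pt "0 0 0 0 0.6" --pt "0 0 0 0 0.6" --pt "0 0 10 0 0.6" --pt "0 0 30 0 0.6" --pt "0 0 40 0 0.6" --pt "0 -10 40 0 0.6" --pt "10 -30 30 0 0.6" --pt "10 -30 20 0 1" --pt "10 -10 10 0 1" --pt "0 0 0 0 1" --pt "0 0 0 0 1"

```text
time_s: 35.3
ee_pos: [578.7, 27.3, 214.9]
ee_rot: [-179.9, -0.0, 100.0]
force: [0.1, -0.0, -0.2]
gripper_width: 1.2
```

```bash
python3 -c "
from h import *
shot('p3')
save('top_p3',env.grab_frame('top'),1.5);save('sc_p3',env.grab_frame('scene')[150:270,120:350],3.4)"
```

```text
p3 [578.7  27.3 214.9] [-1.7993e+02 -3.0000e-02  1.0001e+02] 35.3
```

View pics/p3.png

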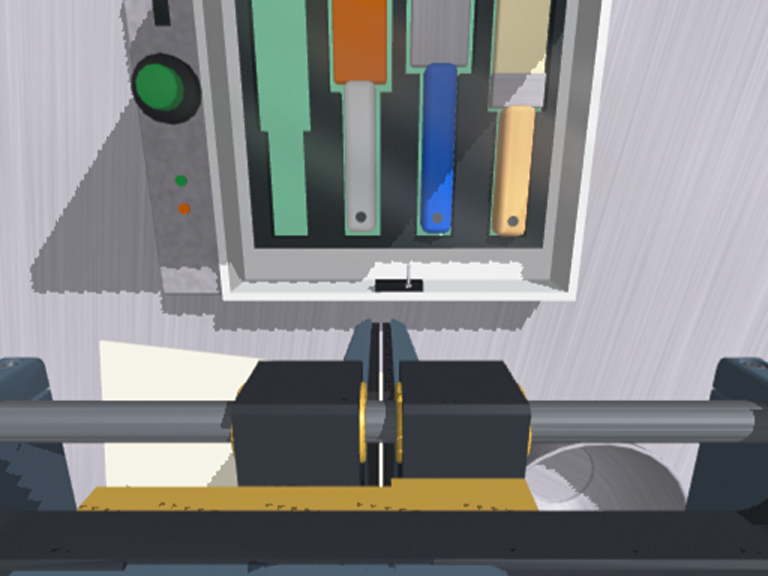

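View pics/sc_p3.png

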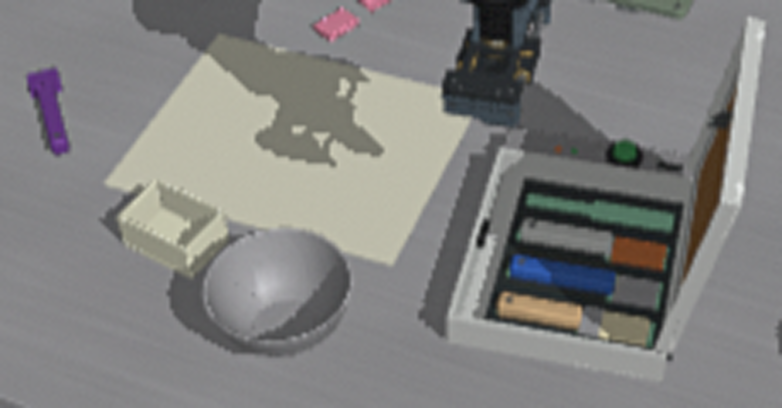

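All three tools show seated (spatula at p3 360,160, scraper 438,150, brush 512,170), and the mat is empty. To shut the door I must go over it and push its outer face from behind. First I take hole heights from two views, plus a look from higher up.

Call:
play_rows --pt "0 0 27 0 1" --pt "0 0 27 0 1" --pt "0 0 27 0 1" --pt "0 0 27 0 1" --pt "0 0 27 0 1" --pt "0 0 0 0 1" --pt "0 0 0 0 1"

```text
time_s: 36.33
ee_pos: [578.9, 27.1, 348.7]
ee_rot: [-179.9, -0.0, 100.0]
force: [0.5, -1.1, -0.1]
gripper_width: 0.2
```

Run:
```python
from h import *
shot('q1')
ct=cam('top');t=env.grab_frame('top')
save('q1c',load('q1')[0][0:200,130:380],3)
print(onz(ct,126/1.5,258/1.5,60),onz(ct,157/1.5,353/1.5,50))
```

```text
q1 [578.9  27.1 348.7] [-1.7987e+02 -2.0000e-02  1.0002e+02] 36.325
[582.99508828 460.66298488  60.        ] [388.44108437 397.40375429  50.        ]
```

View pics/q1c.png

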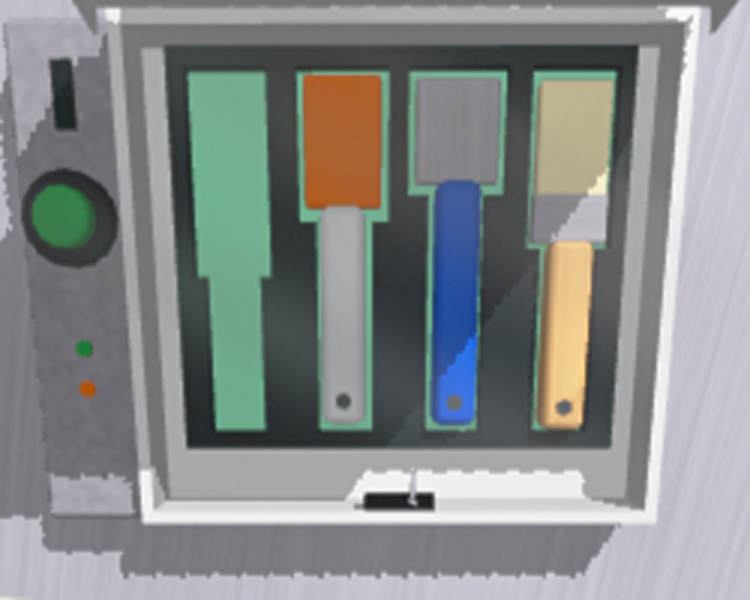

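Run:
```python
from h import *
_,a=load('p3');_,b=load('q1')
for n,p,q in(('spat',(361,217),(343.5,401)),('scr',(437,218),(454.5,402)),('brush',(513,221.5),(564,407))):
    print(n,tri([(a,p[0]/1.5-.2,p[1]/1.5-.2),(b,q[0]/3+130-.3,q[1]/3-.3)]).round(1))
```

```text
spat [558.3  61.   34.8]
scr [613.5  70.1  34.6]
brush [668.3  77.5  36.6]
```

Call:
play_rows --pt "-4.7 36 0 0 1" --pt "-4.7 36 0 0 1" --pt "-4.7 36 0 0 1" --pt "-4.7 36 0 0 1" --pt "-4.7 36 0 0 1" --pt "-4.7 36 0 0 1" --pt "-4.7 36 0 0 1" --pt "-4.7 36 0 0 1" --pt "0 0 0 0 1" --pt "0 0 0 0 1"

```text
time_s: 37.67
ee_pos: [541.8, 314.4, 349.3]
ee_rot: [-179.9, 0.1, 100.0]
force: [0.1, -0.4, 0.7]
gripper_width: 0.1
```

Run:
```python
from h import *
s=env.state();print(s['ee_pos'],s['force'])
save('d1',env.grab_frame('scene')[60:280,180:400],3);save('d1t',env.grab_frame('top')[60:300,60:300],2.4)
```

```text
[541.77408135 314.35394442 349.26346376] [ 0.08758772 -0.36508342  0.69295266]
```

View pics/d1.png

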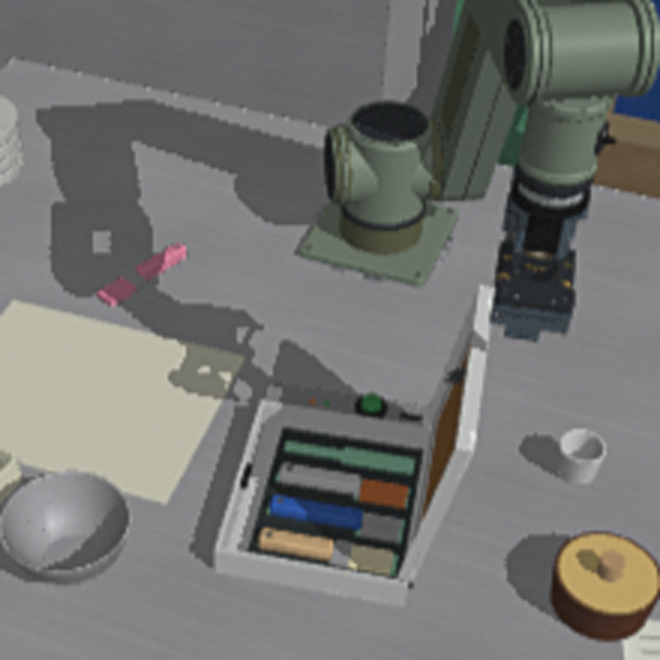

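View pics/d1t.png

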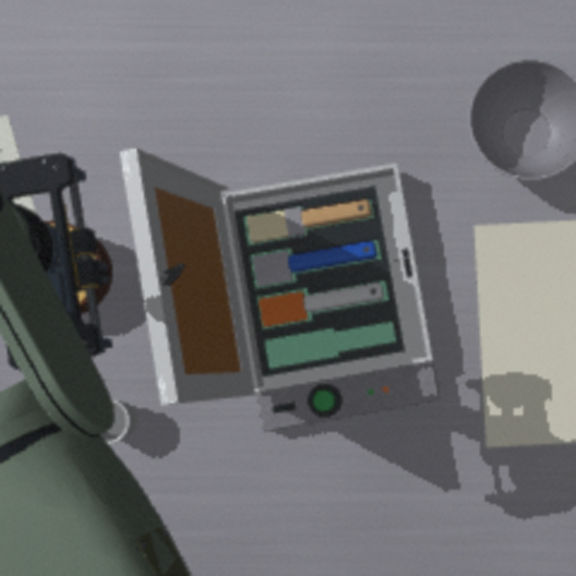

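```bash
cat > arc.py <<'E'
import numpy as np,sys
def tcp(th):
    r=np.interp(th,[0,100],[224,200]);t=np.radians(th)
    oy=-r*np.cos(t)+8*np.sin(t)+16; z=54+r*np.sin(t)+8*np.cos(t)+14
    return np.array([555.7-.1736*oy,232+.9848*oy,z])
prev=np.array([float(a) for a in sys.argv[1:4]])
for th in map(float,sys.argv[4:]):
    p=tcp(th);print(th,p.round(1),(p-prev).round(1).tolist());prev=p
E
python3 arc.py 541.8 314.4 264 100 95 90 85 80 75 70 65 60 55 50 45 40 35 30 25 20 15 10 5 2 0
```

```text
100.0 [545.5 289.7 263.6] [3.7, -24.7, -0.4]
95.0 [548.5 272.9 267.7] [3.0, -16.8, 4.2]
90.0 [551.5 255.6 270.4] [3.0, -17.2, 2.7]
85.0 [554.6 238.1 271.5] [3.1, -17.5, 1.1]
80.0 [557.7 220.5 271.1] [3.1, -17.6, -0.4]
75.0 [560.8 202.9 269.1] [3.1, -17.6, -2.0]
70.0 [563.9 185.4 265.4] [3.1, -17.5, -3.6]
65.0 [567.  168.2 260.3] [3.0, -17.2, -5.2]
60.0 [569.9 151.4 253.5] [3.0, -16.8, -6.7]
55.0 [572.8 135.1 245.3] [2.9, -16.2, -8.3]
50.0 [575.5 119.6 235.5] [2.7, -15.5, -9.7]
45.0 [578.1 104.9 224.4] [2.6, -14.7, -11.1]
40.0 [580.5  91.1 211.9] [2.4, -13.8, -12.5]
35.0 [582.8  78.4 198.2] [2.2, -12.7, -13.7]
30.0 [584.8  66.8 183.3] [2.0, -11.6, -14.9]
25.0 [586.6  56.5 167.4] [1.8, -10.3, -15.9]
20.0 [588.2  47.6 150.5] [1.6, -8.9, -16.9]
15.0 [589.5  40.1 132.8] [1.3, -7.5, -17.7]
10.0 [590.6  34.2 114.4] [1.0, -5.9, -18.4]
5.0 [591.3  29.9  95.4] [0.8, -4.3, -19.0]
2.0 [591.7  28.   83.8] [0.3, -1.8, -11.6]
0.0 [591.8  27.2  76. ] [0.2, -0.9, -7.8]
```

Call:
play_rows --pt "0 0 -25 0 1" --pt "0 0 -25 0 1" --pt "0 0 -25 0 1" --pt "0 0 -10 0 1" --pt "0 0 0 0 1"

```text
time_s: 38.4
ee_pos: [542.0, 314.2, 265.1]
ee_rot: [-180.0, 0.0, 99.9]
force: [-0.5, 0.5, 0.7]
gripper_width: 0.5
```

Now I sweep the door up past vertical, as far as about 45°.

Call:
play_rows --pt "2 -12 0 0 1" --pt "2 -12 0 0 1" --pt "3 -17 4 0 1" --pt "3 -17 3 0 1" --pt "3 -17.5 1 0 1" --pt "3 -17.5 0 0 1" --pt "3 -17.5 -2 0 1" --pt "3 -17.5 -3.5 0 1" --pt "3 -17 -5 0 1" --pt "3 -17 -7 0 1" --pt "3 -16 -8 0 1" --pt "3 -15.5 -10 0 1" --pt "2.5 -15 -11 0 1" --pt "0 0 0 0 1"

```text
time_s: 40.15
ee_pos: [578.6, 104.5, 225.8]
ee_rot: [-179.9, 0.1, 99.9]
force: [-0.6, 1.5, 1.3]
gripper_width: 0.5
```

Run:
```python
from h import *
s=env.state();print(s['ee_pos'],s['force'])
save('d2',env.grab_frame('scene')[60:280,180:400],3)
```

```text
[578.56553093 104.52659336 225.81581152] [-0.62471296  1.51826857  1.28037107]
```

View pics/d2.png

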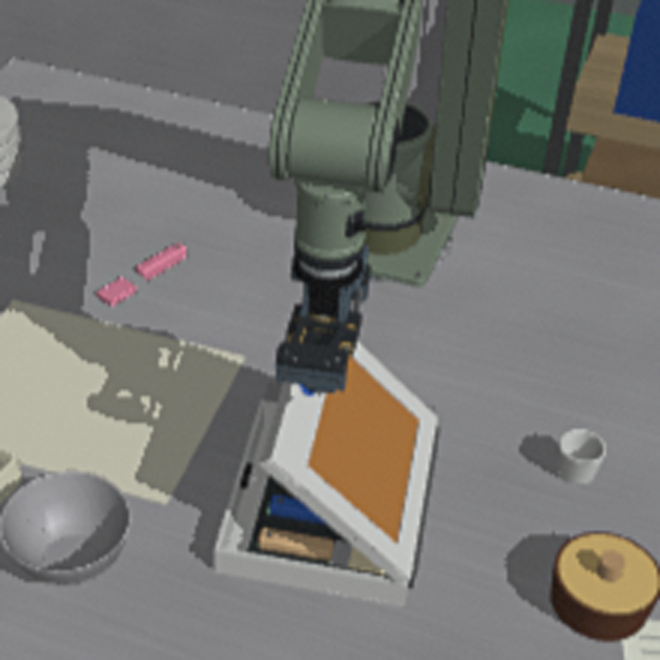

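The door follows the fingertips at about 45°, and the tools inside have not moved. I carry on down to just above shut.

Call:
play_rows --pt "2 -14 -13.5 0 1" --pt "2 -12.5 -14 0 1" --pt "2 -11.5 -15 0 1" --pt "2 -10.5 -16 0 1" --pt "1.5 -9 -17 0 1" --pt "1.5 -7.5 -18 0 1" --pt "1 -6 -18 0 1" --pt "0.8 -4 -19 0 1" --pt "0.3 -2 -11 0 1" --pt "0.2 -1 -6 0 1" --pt "0 0 -3 0 1" --pt "0 0 -3 0 1" --pt "0 0 0 0 1"

```text
time_s: 41.82
ee_pos: [592.3, 27.9, 73.1]
ee_rot: [179.9, 0.0, 100.0]
force: [1.1, 2.3, 3.9]
gripper_width: 0.5
```

Call:
play_rows --pt "0 0 -3 0 1" --pt "0 0 -3 0 1" --pt "0 0 -2 0 1" --pt "0 0 -1 0 1" --pt "0 0 0 0 1"

```text
time_s: 42.45
ee_pos: [592.3, 27.9, 65.5]
ee_rot: [179.9, 0.1, 100.0]
force: [-0.3, -0.2, 13.1]
gripper_width: 0.3
```

Call:
play_rows --pt "0 0 -1 0 1" --pt "0 0 0 0 1"

```text
time_s: 42.7
ee_pos: [592.3, 27.9, 65.1]
ee_rot: [179.9, 0.1, 100.0]
force: [-1.4, 0.2, 15.1]
gripper_width: -0.0
```

Call:
play_rows --pt "0 0 10 0 1" --pt "0 0 20 0 1" --pt "0 -20 40 0 1" --pt "0 -40 40 0 1" --pt "0 -40 40 0 1" --pt "0 0 0 0 1" --pt "0 0 0 0 1" --pt "0 0 0 0 1" --pt "0 0 0 0 1" --pt "0 0 0 0 1" --pt "0 0 0 0 1" --pt "0 0 0 0 1"

```text
time_s: 44.2
ee_pos: [591.7, -71.5, 213.2]
ee_rot: [180.0, 0.0, 100.0]
force: [0.7, 0.1, 0.3]
gripper_width: 0.4
```

Run:
```python
from h import *
shot('e1');save('e1s',env.grab_frame('scene')[60:280,180:400],3)
```

```text
e1 [591.7 -71.5 213.2] [180.   0. 100.] 44.2
```

View pics/e1.png

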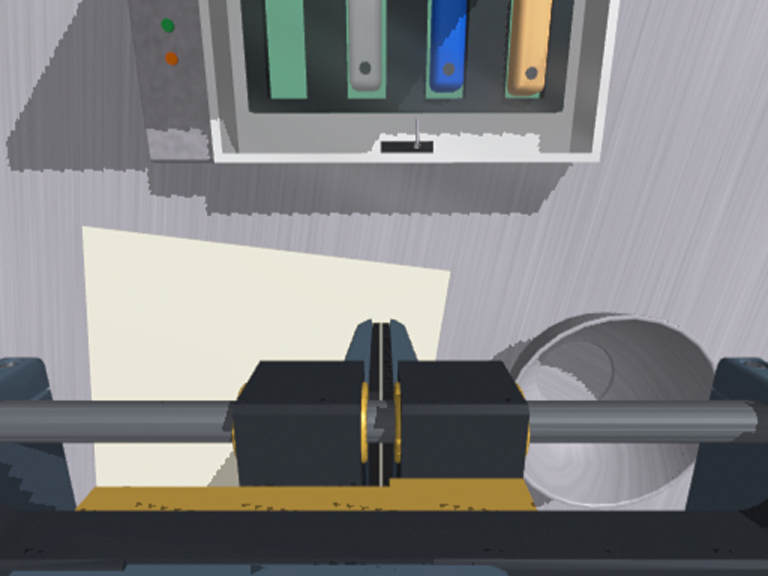

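View pics/e1s.png

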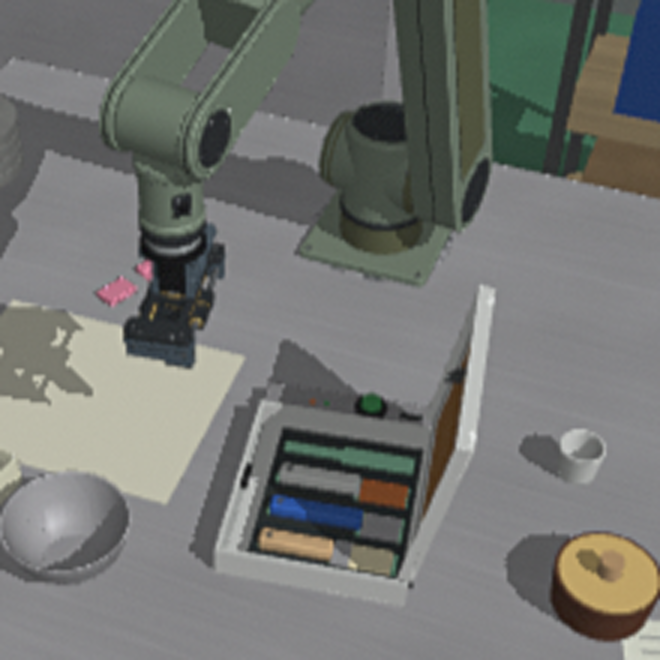

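The door swung open again (both views), so that press did not catch. The tools are still seated. I repeat the sweep, this time pressing deeper and holding, then letting go slowly while I watch the force.

Call:
play_rows --pt "0 0 34 0 1" --pt "0 0 34 0 1" --pt "0 0 34 0 1" --pt "-5 28 34 0 1" --pt "-5 40 0 0 1" --pt "-5 40 0 0 1" --pt "-5 40 0 0 1" --pt "-5 40 0 0 1" --pt "-5 40 0 0 1" --pt "-5 40 0 0 1" --pt "-5 40 0 0 1" --pt "-5 40 0 0 1" --pt "-5 38 0 0 1" --pt "0 0 0 0 1" --pt "0 0 -25 0 1" --pt "0 0 -25 0 1" --pt "0 0 -25 0 1" --pt "0 0 -10 0 1" --pt "0 0 0 0 1" --pt "0 0 0 0 1"

```text
time_s: 46.8
ee_pos: [542.3, 314.4, 265.5]
ee_rot: [179.9, -0.0, 100.0]
force: [-0.1, 0.1, 0.3]
gripper_width: 0.9
```

Call:
play_rows --pt "2 -12 0 0 1" --pt "2 -12 0 0 1" --pt "3 -17 4 0 1" --pt "3 -17 3 0 1" --pt "3 -17.5 1 0 1" --pt "3 -17.5 0 0 1" --pt "3 -17.5 -2 0 1" --pt "3 -17.5 -3.5 0 1" --pt "3 -17 -5 0 1" --pt "3 -17 -7 0 1" --pt "3 -16 -8 0 1" --pt "3 -15.5 -10 0 1" --pt "2.5 -15 -11 0 1" --pt "2 -14 -13.5 0 1" --pt "2 -13.5 -14 0 1" --pt "2 -12.5 -15 0 1" --pt "2 -11.5 -16 0 1" --pt "1.5 -10 -17 0 1" --pt "1.5 -8.5 -18 0 1" --pt "1 -7 -18 0 1"

```text
time_s: 49.3
ee_pos: [590.3, 28.0, 113.2]
ee_rot: [180.0, 0.0, 100.0]
force: [-0.0, 4.4, 3.1]
gripper_width: 0.6
```

Call:
play_rows --pt "0.8 -4.5 -15 0 1" --pt "0.3 -2 -11 0 1" --pt "0.2 -1 -6 0 1" --pt "0 0 -3 0 1" --pt "0 0 -2 0 1" --pt "0 0 0 0 1"

```text
time_s: 50.05
ee_pos: [591.4, 21.9, 84.5]
ee_rot: [179.8, 0.0, 100.0]
force: [-13.4, 4.8, 37.5]
gripper_width: 0.2
```

Run:
```python
from h import *
s=env.state();print(s['ee_pos'],s['force'])
f=env.grab_frame('scene');save('f1',f[120:270,220:340],4.5);shot('f1w')
```

```text
[591.36671548  21.92044048  84.51309013] [-13.36092499   4.78765095  37.48422668]
f1w [591.3  21.9  84. ] [1.7982e+02 1.0000e-02 1.0001e+02] 50.1
```

View pics/f1.png

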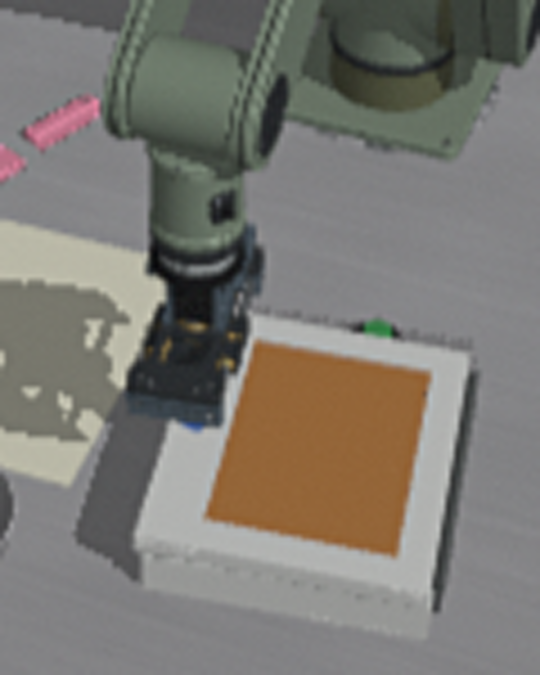

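View pics/f1w.png

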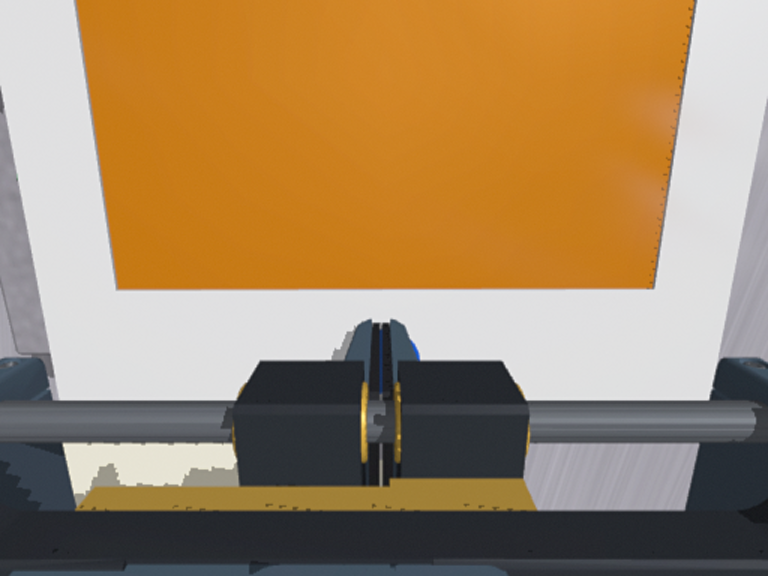

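Something holds the door about 8 mm high (37 N with the tip at 70 mm). I back off at once and look inside.

Call:
play_rows --pt "0 0 8 0 1" --pt "0 0 20 0 1" --pt "0 -20 40 0 1" --pt "0 -40 40 0 1" --pt "0 -20 50 0 1" --pt "0 0 50 0 1" --pt "0 20 40 0 1" --pt "0 30 30 0 1" --pt "0 0 0 0 1" --pt "0 0 0 0 1" --pt "0 0 0 0 1" --pt "0 0 0 0 1"

```text
time_s: 51.65
ee_pos: [591.3, -9.4, 354.0]
ee_rot: [-179.9, -0.0, 99.9]
force: [1.4, -0.5, 0.2]
gripper_width: 0.5
```

Run:
```python
from h import *
shot('g1');save('g1c',load('g1')[0][0:200,130:380],3);save('g1s',env.grab_frame('scene')[120:280,180:400],3)
```

```text
g1 [591.3  -9.4 354. ] [-1.7987e+02 -1.0000e-02  9.9940e+01] 51.65
```

View pics/g1c.png

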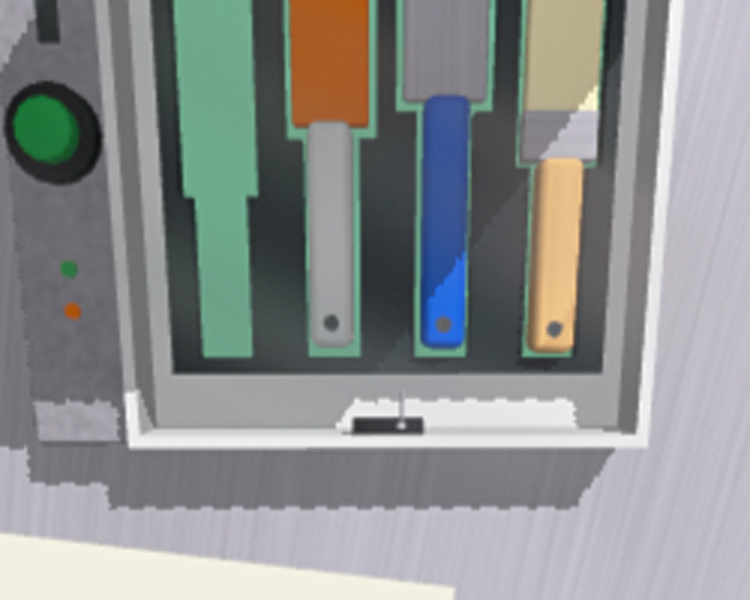

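View pics/g1s.png

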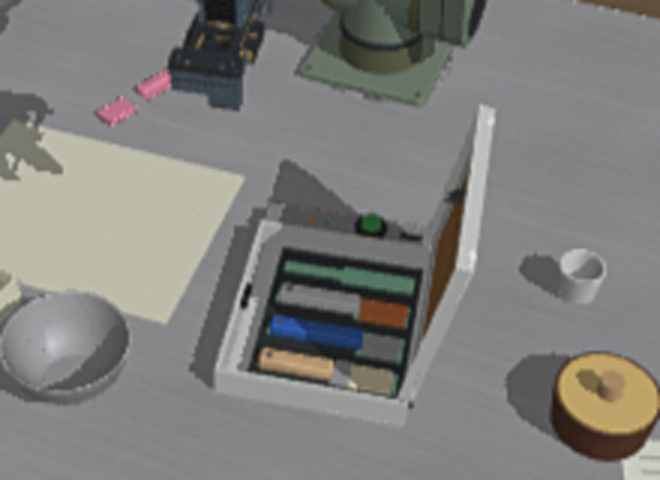

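All tools are still seated and nothing lies in the way. I work out the door angle at that moment from the window edge in picture f1w.

Run:
```python
from h import *
ct=cam('top')
d=np.array([-.1736,.9848,0]);sx=np.array([.9848,.1736,0]);H=np.array([555.7,232,54.])
for u,v in((290,110),(334,375)):
    p=onz(ct,u/4+139.7,v/4+109.7,62);print('win',(p-H)@d,(p-H)@sx)
_,c=load('f1w')
# observed window corners (117,289.5),(653,289) in 1.5x
for th in(-3,-1,0,1,2,3,4,5):
    t=np.radians(th);out=[]
    for r,l in((185.5,-105),(185.5,105)):
        P=H+d*(-r*np.cos(t)+8*np.sin(t))+sx*l+np.array([0,0,r*np.sin(t)+8*np.cos(t)]);out.append((np.array(proj(c,P))*1.5+.3).round(0).tolist())
    P=H+d*(-216*np.cos(t)+8*np.sin(t))+np.array([0,0,216*np.sin(t)+8*np.cos(t)])
    print(th,out,'pad',(np.array(proj(c,P))*1.5).round(0))
```

```text
win -185.64834538385435 104.41889987211854
win -183.72914734038866 -104.19705681700736
-3 [[137.0, 282.0], [628.0, 282.0]] pad [382. 346.]
-1 [[129.0, 286.0], [636.0, 286.0]] pad [382. 353.]
0 [[125.0, 287.0], [640.0, 287.0]] pad [383. 356.]
1 [[120.0, 289.0], [645.0, 289.0]] pad [383. 359.]
2 [[116.0, 291.0], [649.0, 291.0]] pad [383. 363.]
3 [[111.0, 293.0], [654.0, 293.0]] pad [383. 366.]
4 [[106.0, 294.0], [659.0, 294.0]] pad [383. 369.]
5 [[101.0, 296.0], [664.0, 296.0]] pad [383. 373.]
```

The door was really stopped at about +2.3°. Nothing visible explains it, so I try again with the same line as the first sweep, slower near the end.

Call:
play_rows --pt "-5.5 36 0 0 1" --pt "-5.5 36 0 0 1" --pt "-5.5 36 0 0 1" --pt "-5.5 36 0 0 1" --pt "-5.5 36 0 0 1" --pt "-5.5 36 0 0 1" --pt "-5.5 36 0 0 1" --pt "-5.5 36 0 0 1" --pt "-5.5 36 0 0 1" --pt "0 0 0 0 1" --pt "0 0 -25 0 1" --pt "0 0 -25 0 1" --pt "0 0 -25 0 1" --pt "0 0 -13 0 1" --pt "0 0 0 0 1" --pt "0 0 0 0 1"

```text
time_s: 53.75
ee_pos: [542.6, 315.4, 268.4]
ee_rot: [179.9, -0.0, 100.0]
force: [0.1, 0.3, -0.1]
gripper_width: 0.3
```

Call:
play_rows --pt "2 -12 0 0 1" --pt "2 -12 0 0 1" --pt "3 -17 4 0 1" --pt "3 -17 3 0 1" --pt "3 -17.5 1 0 1" --pt "3 -17.5 0 0 1" --pt "3 -17.5 -2 0 1" --pt "3 -17.5 -3.5 0 1" --pt "3 -17 -5 0 1" --pt "3 -17 -7 0 1" --pt "3 -16 -8 0 1" --pt "3 -15.5 -10 0 1" --pt "2.5 -15 -11 0 1" --pt "2 -14 -13 0 1" --pt "2 -12.5 -14 0 1" --pt "2 -11.5 -15 0 1" --pt "2 -10.5 -16 0 1" --pt "1.5 -9 -17 0 1" --pt "0 0 0 0 1"

```text
time_s: 56.12
ee_pos: [587.5, 47.9, 152.1]
ee_rot: [-179.8, 0.1, 100.0]
force: [-1.1, 1.7, 2.7]
gripper_width: 0.3
```

Call:
play_rows --pt "1 -4 -9 0 1" --pt "1 -3.5 -9 0 1" --pt "0.5 -3 -9 0 1" --pt "0.5 -3 -9 0 1" --pt "0.5 -2 -9 0 1" --pt "0.3 -2 -9 0 1" --pt "0 0 0 0 1"

```text
time_s: 57.0
ee_pos: [592.1, 31.7, 99.1]
ee_rot: [180.0, 0.0, 100.0]
force: [-0.6, 2.0, 2.6]
gripper_width: 0.4
```

Call:
play_rows --pt "0 -1 -5 0 1" --pt "0 -1 -5 0 1" --pt "0 -0.5 -5 0 1" --pt "0 0 0 0 1"

```text
time_s: 57.5
ee_pos: [592.5, 29.4, 84.7]
ee_rot: [179.9, 0.0, 100.0]
force: [0.8, 2.8, 3.9]
gripper_width: 0.6
```

Call:
play_rows --pt "0 0 -3 0 1" --pt "0 0 -3 0 1" --pt "0 0 -2 0 1" --pt "0 0 0 0 1"

```text
time_s: 58.0
ee_pos: [592.5, 29.0, 76.8]
ee_rot: [179.9, 0.0, 100.0]
force: [2.2, 1.5, 4.8]
gripper_width: 0.5
```

Call:
play_rows --pt "0.5 -3 -1 0 1" --pt "0.7 -4 -1 0 1" --pt "0 0 -3 0 1" --pt "0 0 -3 0 1" --pt "0 0 -2 0 1" --pt "0 0 0 0 1"

```text
time_s: 58.75
ee_pos: [592.3, 22.0, 66.3]
ee_rot: [-179.9, 0.0, 100.0]
force: [-1.2, -0.0, 3.8]
gripper_width: 0.5
```

Call:
play_rows --pt "0 0 -2 0 1" --pt "0 0 -2 0 1" --pt "0 0 0 0 1" --pt "0 0 0 0 1"

```text
time_s: 59.25
ee_pos: [592.4, 22.0, 64.6]
ee_rot: [-180.0, 0.0, 100.0]
force: [-5.8, 0.0, 15.6]
gripper_width: 0.3
```

Now I release slowly and watch whether the force persists.

Call:
play_rows --pt "0 0 2 0 1" --pt "0 0 3 0 1" --pt "0 0 3 0 1" --pt "0 0 3 0 1" --pt "0 0 2 0 1" --pt "0 0 0 0 1"

```text
time_s: 60.0
ee_pos: [593.0, 22.3, 75.8]
ee_rot: [180.0, 0.0, 100.0]
force: [-2.5, -1.0, 3.2]
gripper_width: 0.5
```

Call:
play_rows --pt "0 0 3 0 1" --pt "0 0 2 0 1" --pt "0 0 0 0 1"

```text
time_s: 60.38
ee_pos: [593.4, 22.5, 80.7]
ee_rot: [180.0, 0.0, 100.0]
force: [-0.3, 0.4, -0.7]
gripper_width: 0.6
```

Call:
play_rows --pt "0 0 4 0 1" --pt "0 0 0 0 1" --pt "0 0 0 0 1" --pt "0 0 0 0 1" --pt "0 0 0 0 1"

```text
time_s: 61.0
ee_pos: [593.0, 22.4, 84.7]
ee_rot: [180.0, -0.0, 100.0]
force: [0.5, 0.7, -1.0]
gripper_width: 0.9
```

The door stays shut: no force with the tip raised clear. Next is the button. I rise and look at it with the wrist camera.

Call:
play_rows --pt "0 0 30 0 1" --pt "0 0 35 0 1" --pt "-20 6 32 0 1" --pt "-25 7 0 0 1" --pt "-25 7 0 0 1" --pt "-25 7 0 0 1" --pt "-25 7 0 0 1" --pt "-25 7 0 0 1" --pt "-25 7 0 0 1" --pt "0 0 0 0 1" --pt "0 0 0 0 1" --pt "0 0 0 0 1"

```text
time_s: 62.5
ee_pos: [424.0, 70.2, 181.8]
ee_rot: [180.0, 0.0, 100.0]
force: [-0.2, -0.9, 0.9]
gripper_width: 0.6
```

Run:
```python
from h import *
shot('h1');save('h1s',env.grab_frame('scene')[120:280,180:400],3)
```

```text
h1 [424.   70.2 181.8] [1.7996e+02 1.0000e-02 9.9970e+01] 62.5
```

View pics/h1.png

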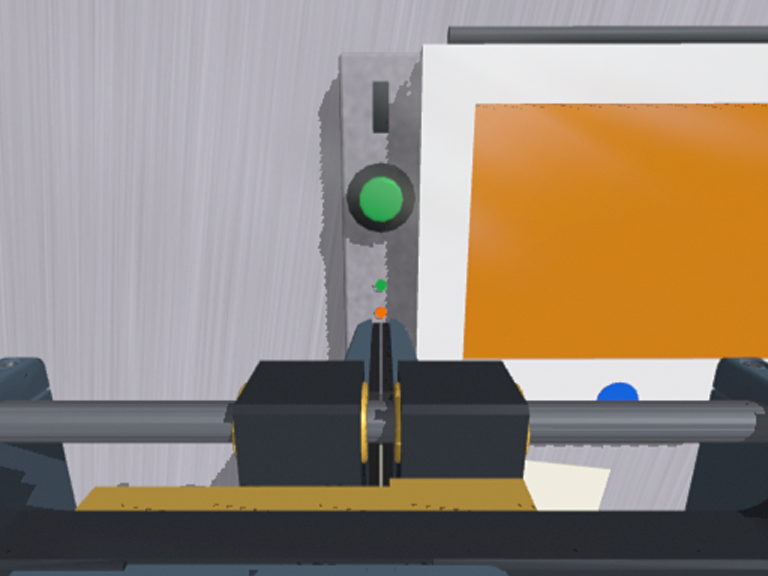

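View pics/h1s.png

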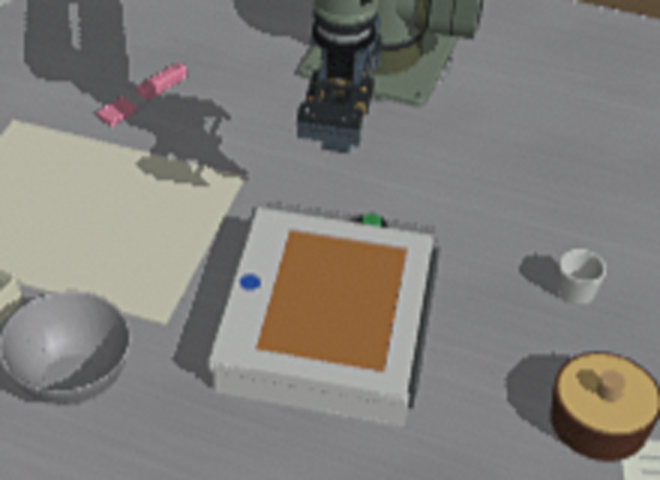

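The door is shut flat and the button is at wrist 381,199. I triangulate it against t1.

Run:
```python
from h import *
im,c=load('h1')
m=mask(im,(55,100,60),(80,255,255));print([(int(a),q.tolist(),b.tolist()) for a,q,b in blobs(m,60)])
L=[]
for n in('h1','g1'):
    im,cc=load(n);m=mask(im,(58,140,60),(80,255,200));bb=[x for x in blobs(m,150) if x[1][0]<300 and x[1][1]<200]
    print(n,[(int(a),q.tolist()) for a,q,b in bb]); b=max(bb,key=lambda x:x[0]) if n=='h1' else bb[0]
    L.append((cc,b[1][0],b[1][1]))
print(tri(L)); 
for z in(30,40,50): print(onz(c,*L[0][1:],z))
```

```text
[(687, [253.5, 132.5], [240, 118, 29, 30])]
h1 [(559, [252.2, 133.5])]
g1 [(382, [144.9, 42.6])]
[414.53626801 122.54622611  47.49477342]
[414.33297515 120.27429415  30.        ]
[414.21237264 121.15315497  40.        ]
[414.09177013 122.03201579  50.        ]
```

Call:
play_rows --pt "-5 26 -20 0 1" --pt "-4.8 25.6 -30 0 1" --pt "0 0 -30 0 1" --pt "0 0 -20 0 1" --pt "0 0 -7 0 1" --pt "0 0 0 0 1" --pt "0 0 0 0 1"

```text
time_s: 63.48
ee_pos: [414.0, 122.1, 75.4]
ee_rot: [179.9, -0.0, 100.0]
force: [-0.6, -0.2, -0.2]
gripper_width: 0.4
```

Call:
play_rows --pt "0 0 -4 0 1" --pt "0 0 -4 0 1" --pt "0 0 -3 0 1" --pt "0 0 -2 0 1" --pt "0 0 0 0 1"

```text
time_s: 64.1
ee_pos: [413.3, 122.0, 61.8]
ee_rot: [180.0, 0.0, 100.0]
force: [-0.4, 0.1, 3.9]
gripper_width: 0.4
```

Call:
play_rows --pt "0 0 -2 0 1" --pt "0 0 -2 0 1" --pt "0 0 -2 0 1" --pt "0 0 0 0 1"

```text
time_s: 64.6
ee_pos: [413.5, 122.0, 59.6]
ee_rot: [179.9, -0.0, 100.0]
force: [-10.2, -3.3, 44.1]
gripper_width: 0.4
```

Call:
play_rows --pt "0 0 4 0 1" --pt "0 0 6 0 1" --pt "0 0 0 0 1" --pt "0 0 0 0 1"

```text
time_s: 65.1
ee_pos: [413.6, 122.1, 65.5]
ee_rot: [180.0, -0.0, 100.0]
force: [1.3, 0.6, 1.2]
gripper_width: 0.5
```

Call:
play_rows --pt "0 0 -2 0 1" --pt "0 0 0 0 1"

```text
time_s: 65.35
ee_pos: [413.7, 122.1, 63.6]
ee_rot: [180.0, -0.0, 100.0]
force: [1.6, 0.4, 2.8]
gripper_width: 0.4
```

Call:
play_rows --pt "0 0 -1.5 0 1" --pt "0 0 0 0 1"

```text
time_s: 65.6
ee_pos: [413.6, 122.1, 62.3]
ee_rot: [179.9, -0.0, 100.0]
force: [1.8, 1.9, 3.5]
gripper_width: 0.2
```

Call:
play_rows --pt "0 0 -1.5 0 1" --pt "0 0 0 0 1"

```text
time_s: 65.85
ee_pos: [413.6, 122.1, 60.8]
ee_rot: [179.9, -0.0, 100.0]
force: [2.5, 1.6, 4.8]
gripper_width: 0.5
```

Call:
play_rows --pt "0 0 -1.5 0 1" --pt "0 0 0 0 1"

```text
time_s: 66.1
ee_pos: [413.7, 122.1, 60.1]
ee_rot: [179.9, -0.0, 100.0]
force: [0.5, -0.0, 13.3]
gripper_width: 0.5
```

Call:
play_rows --pt "0 0 -1.5 0 1" --pt "0 0 0 0 1"

```text
time_s: 66.35
ee_pos: [413.7, 122.1, 59.9]
ee_rot: [179.9, -0.0, 100.0]
force: [-3.9, -0.2, 26.5]
gripper_width: 0.7
```

The force climbs to about 5 N over 6 mm and then meets a hard stop at 60 mm, so the button goes fully in. I retreat and check everything.

Call:
play_rows --pt "0 0 5 0 1" --pt "0 0 15 0 1" --pt "0 0 40 0 1" --pt "0 -10 50 0 1" --pt "-5 -40 50 0 1" --pt "-5 -40 30 0 1" --pt "0 -40 20 0 1" --pt "0 -40 0 0 1" --pt "0 -40 0 0 1" --pt "0 -40 0 0 1" --pt "0 -40 0 0 1" --pt "0 0 0 0 1" --pt "0 0 0 0 1"

```text
time_s: 67.97
ee_pos: [402.3, -166.1, 265.4]
ee_rot: [-179.9, -0.1, 100.0]
force: [0.0, 0.3, 0.5]
gripper_width: 0.3
```

Run:
```python
from h import *
s=env.state();print(s['ee_pos'],s['force'],s['time_s'])
save('z1',env.grab_frame('scene'),1.5);save('z1t',env.grab_frame('top'),1.5)
```

```text
[ 402.30026033 -166.14828599  265.42092001] [0.02154176 0.25529908 0.46930386] 67.975
```

View pics/z1.png

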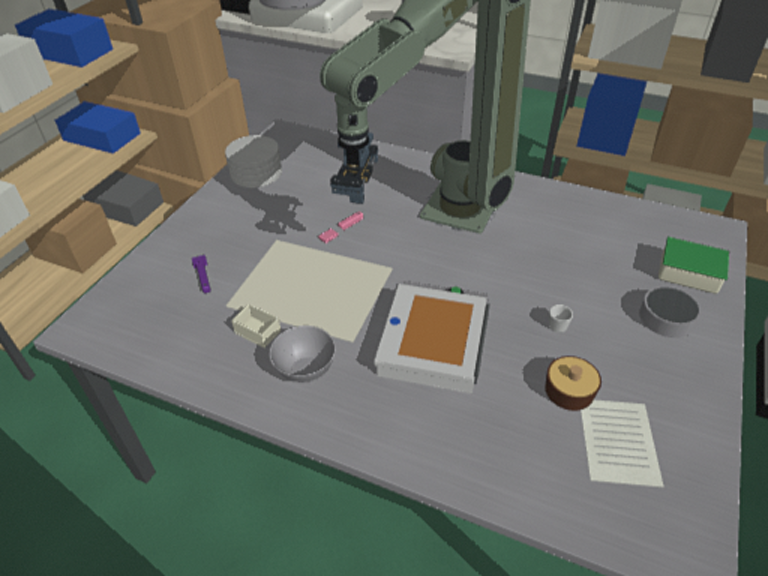

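View pics/z1t.png

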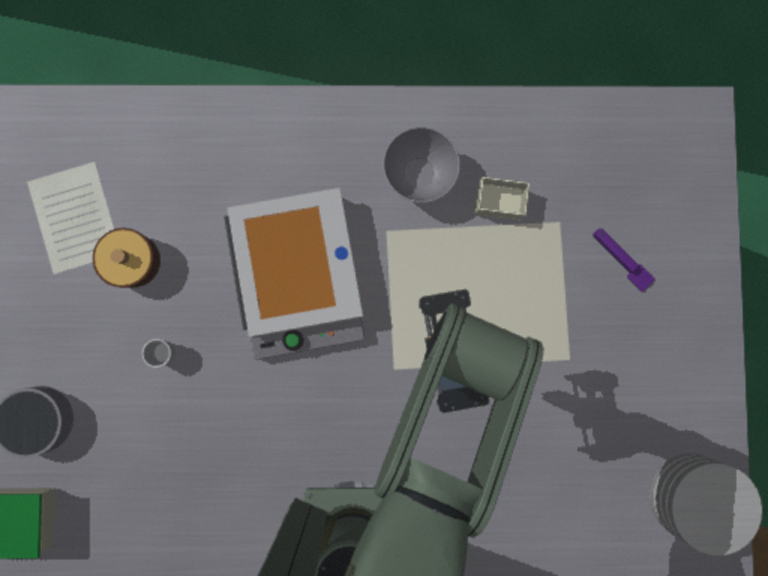

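The door is shut, the mat is empty, and bowl, cup, tub, mould and look-alikes are where they were at the start. I hand the job in.

```bash
python3 -c "
from workcell import env
print(env.job_done())"
```

```text
the job is handed in; nothing more can be done
None
```

The job is done and handed in at about 68 s. The brush, scraper and spatula are in their own cut-outs, the door is shut on its catch, and the start button was pressed last. The palette knife was not on the table, so its cut-out stays empty.

**Last checks:**
- **Tools:** All three showed mint margins around them. The handle tops measured about 35 to 37 mm, where 32 mm was expected; I put the gap down to measuring error, since a tool lying on the tray would read about 44 mm.
- **Door:** It closed on the third try.
  - First try: the press to the stop did not catch, and the door swung open again.
  - Second try: the door stopped about 2° above shut under 37 N. I backed off, found nothing in the way inside, and never learned the cause.
  - Third try: done more slowly and pressed at the pad, it caught. The final pictures show it flat.
- **Button:** It was pressed fully twice. The first press went in too hard, with 44 N at the fingertips. I repeated it gently to check the travel, which was about 6 mm to a hard stop at about 5 N.
- **Everything else:** The bowl, cup, tub, cake mould and the purple and pink look-alikes appear unmoved in the final pictures.

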